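# Gauge a tube block's wells and pad them for short tubes

## Task

Set the white tube block up for short tubes. First stand the depth rod on the bottom of each of the three wells in turn, from the robot's left to its right, letting it rest about half a second, and read from its exposed length how deep each well is; then drop grey spacers into the wells, one or two each, until every well is just 20 mm deep. Finally go over the three wells again with the rod, left to right, to confirm 20 mm in each, and stand the rod back in its stand; leave the test cassettes, marker pen and dropper bottle where they are.

Things in the scene. Friction and masses are not known exactly. Their poses are not given: they have to be found in the camera images.
- rod_grip (a point): Depth rod: steel rod 12 mm in diameter with a black round handle 16 mm in diameter and 46 mm long above it, topped by a flat black head 30 mm in diameter and 9 mm thick; 159 mm long in all, 120 g, dark rings 20, 40, 60 and 80 mm from the tip. This point is on its axis in the handle, 25 mm below the underside of the head, 34 mm below its top and 125 mm above the tip. z along the rod, up. It starts standing upright in its stand.
- rod_tip (a point): Lower end of the depth rod, on its axis, 125 mm below rod_grip and 150 mm below the underside of the head. Exposed length = 150 mm (tip to head) minus the well's depth.
- stand_mouth (a point): Rod stand, fixed: grey block 70 x 70 mm, 60 mm high, with one blind hole 14.5 mm in diameter (mouth chamfered 5 mm all round) and 50 mm deep, in which the rod stands. This point is the centre of the hole's mouth on the block's top.
- well1 (a point): Centre of the mouth of the left-hand well (as the robot sees it), on the top face of the white tube block. The block is fixed, 75 x 230 mm and 68 mm high, with three wells 26 mm in diameter (chamfered mouths) in a row 56 mm apart along its own y axis (left is +y), and a solid end with a paper label on the right. Each well is either 40 mm deep (needs one spacer) or 60 mm deep (needs two); which is which is hidden. z up.
- well2 (a point): Centre of the mouth of the middle well (as the robot sees it), on the top face of the white tube block. The block is fixed, 75 x 230 mm and 68 mm high, with three wells 26 mm in diameter (chamfered mouths) in a row 56 mm apart along its own y axis (left is +y), and a solid end with a paper label on the right. Each well is either 40 mm deep (needs one spacer) or 60 mm deep (needs two); which is which is hidden. z up.
- well3 (a point): Centre of the mouth of the right-hand well (as the robot sees it), on the top face of the white tube block. The block is fixed, 75 x 230 mm and 68 mm high, with three wells 26 mm in diameter (chamfered mouths) in a row 56 mm apart along its own y axis (left is +y), and a solid end with a paper label on the right. Each well is either 40 mm deep (needs one spacer) or 60 mm deep (needs two); which is which is hidden. z up.
- spacer1_mid (a point): Centre (half-way up) of a grey plastic spacer: a plain cylinder 22 mm in diameter, 20 mm high, about 25 g, lying flat on the table, z up. All spacers are alike; five or six are present, which may be more than are needed. It fits loosely in a well (if it hangs at the mouth, a push from above seats it), and two stack in one.
- spacer2_mid (a point): Centre of spacer 2, the same as spacer 1.
- spacer3_mid (a point): Centre of spacer 3, the same as spacer 1.
- spacer4_mid (a point): Centre of spacer 4, the same as spacer 1.
- spacer5_mid (a point): Centre of spacer 5, the same as spacer 1.
- spacer6_mid (a point): Centre of spacer 6, the same as spacer 1.
- rod: The depth rod; origin at its tip, z up along it.
- cassette1: A white test cassette 70 x 21 x 6 mm lying flat; origin under its centre, long along x. Bystander.
- cassette2: A second test cassette, the same. Bystander.
- marker: A white marker pen with a blue cap, 135 mm long, 16 mm thick, lying along its x. Bystander.
- dropper: A small white dropper bottle, 32 mm in diameter, 60 mm high, standing; origin under its centre. Bystander.
Mind the look-alikes: they are no part of the job. Leave any green or turquoise look-alike of the rod alone.

How it is judged:
By the outcome, as a careful person would: the job done as asked, in the order asked, and still so for the second after the job is handed in, with the robot touching nothing.
Of spacer1, spacer2, spacer3, spacer4, spacer5, spacer6 only 5 to 6 are there at a start; the rules pass over those that are not, and their reading is None.
At some moment in a run one of spacer1, spacer2, spacer3, spacer4, spacer5, spacer6 may be knocked a few centimetres aside while the robot is not near it.
It also fails if it takes over 210 s, if anything falls off the work surface, if the arm or the gripper's body presses on something with over 40 N, if the wrist force passes 120 N, or if a joint passes its speed limit or range.

## Robot

A 7-joint arm with a two-finger parallel gripper is mounted at the origin on the work surface. World frame = base frame: x ahead of the robot, y to its left, z up, the work surface at z = 0. Lengths are in m, angles in degrees, forces in N, time in s.
With the tool pointing down it reaches from about 0.425 to 0.875 m from the base axis. Payload 4.7 kg.
Tool frame: the origin (TCP) lies at the centre of the arm's flange, where the gripper is bolted on; the fingertips stand 182 mm ahead of it and the grasp point (between the pads) lies 164 mm ahead of it; z points along the fingers, x is the direction in which the jaws open and shut, and the axes are right-handed (so a half turn about z gives the same grasp; the last joint's range is limited). The gripper opens to 87 mm and grips with 3 to 60 N. Pads are 19 mm wide; open, the fingers measure 117 mm over their backs; the gripper's body (75 mm by 190 mm) begins 51 mm behind the grasp point.
Start: joints at [65.953, 18.392, -4.016, 83.108, 1.295, 78.541, -3.26], TCP at [0.273, -0.59, 0.405] pointing down, gripper open.
Joint ranges: [-163.93, 163.93], [-17.29, 119.83], [-79.2, 71.16], [3.27, 140.29], [-89.18, 269.18], [5.43, 117.66], [-154.24, 154.24]. Speed limits (degrees/s): [147.25, 147.25, 180, 180, 180, 180, 180].

## Interface

Orientations are given as [roll, pitch, yaw] about the fixed x, y, z axes, in that order (R = Rz(yaw) Ry(pitch) Rx(roll)).
In Python, from cell import env gives the robot as it stands. The module is installed in compiled form; this text tells all that it offers.
- The arm moves only by the tool carry_out, never from a script. Its argument "increments" is a list of rows, each a list of 5 numbers: the shift along the world's x, y, z in m, then the turn about the world's z in degrees, then the gripper's target within -1 to 1 (shut at 1, half-way at 0, fully open at -1). In form: [[dx, dy, dz, spin, jaw], ...]. A call has 1 to 20 rows; each row is the pose to reach, as a shift and turn from the pose commanded when the call began; what a row does not reach only later rows make up. A row lasts 1/10 s, in which the tool goes at most 50 mm and 8.59 degrees, less where a joint would pass 70% of its speed; a pose out of reach is approached as far as the arm can. A call with a gripper value outside its range is refused whole. The fingers move at their own pace and stop on an object; "grip_force" is the grip in N (left out, the last holds). Time passes only in rows, so rows that repeat a pose let the fingers close. It gives the time, the measured TCP pose, the force and the opening at its end, in the units of the state.
- env.get_obs(): the state, without advancing time (a new reading comes with each control period).
- env.read_camera(name): name is "scene" or "top"; returns (picture, depth): 384x512x3 uint8, red, green, blue; 384x512 float32, m along the optical axis (not along the pixel's ray), 0 where there is no reading.
- env.get_calibration(name): a dict with "K" (3x3 intrinsics, pixels), "camera_from_world" (4x4, takes a point from world to camera coordinates). Camera axes: x right, y down, z forward; pixel columns grow to the right and rows downward; lengths in m; the calibration is good to about 2 mm. A picture is of the moment at which its call begins. get_calibration takes no time and is no camera call.
- env.sign_off(): hands the job in, once; it reports no verdict.
The state is a dict: "time_s": time; "qpos": joint angles; "joint_velocities": joint speeds; "effort": joint torques, N m; "tool_pos": TCP position; "tool_rot": TCP orientation; "force": force on the tool from outside, world axes, zero at the start; "wrist_torque": the same for the moment, N m; "grip_width": finger opening in m.
Only numpy, scipy, OpenCV 4.12 (cv2) and the standard library are available. Lean on these libraries where they do the work, as an engineer would, in place of code of your own. Each camera call takes 0.05 s, during which the arm holds its last target.

## Working session

There is one attempt and no reset: what is moved stays moved. The work goes in short steps, Python scripts to look and compute and a tool call to move; the robot and the scene stay as the last step left them, time stands still between calls to the robot, and variables do not carry over. Pictures are saved under pics/ and viewed, and the job is handed in when it is done.

Besides the shell and the picture viewer there is one more tool, called after ">>>" as name([rows], argument=value, ...), one row to a line, values as JSON. carry_out: Moves the arm, as the interface text tells. Its arguments: {"type":"object","properties":{"increments":{"type":"array"},"grip_force":{"type":"number"}},"required":["increments"]}

```bash
mkdir -p pics; python3 - <<'E'
from cell import env
import cv2,numpy as np
o=env.get_obs();print({k:np.round(v,4) for k,v in o.items()})
for n in ("scene","top"):
    p,d=env.read_camera(n);c=env.get_calibration(n)
    cv2.imwrite(f"pics/{n}0.png",cv2.cvtColor(p,cv2.COLOR_RGB2BGR));np.savez(f"{n}0.npz",p=p,d=d)
    print(n,np.round(c["K"],1).tolist(),np.round(c["camera_from_world"],3).tolist())
E
```

```text
{'time_s': np.float64(0.0), 'qpos': array([65.9544, 18.4381, -4.0157, 83.1742,  1.2952, 78.541 , -3.2595]), 'joint_velocities': array([-0.0377,  0.0583,  0.017 , -0.0998,  0.0129,  0.0557,  0.0648]), 'effort': array([ 2.00000e-04, -4.91292e+01, -4.03600e-01, -3.12529e+01,
       -6.39000e-02,  4.39000e-02,  2.00000e-04]), 'tool_pos': array([ 0.2731, -0.5896,  0.4037]), 'tool_rot': array([ 1.799941e+02,  1.081000e-01, -6.514400e+01]), 'force': array([0.0737, 0.9825, 0.4851]), 'wrist_torque': array([-0.0221, -0.0329,  0.0201]), 'grip_width': np.float64(0.0872)}
scene [[383.6, 0.0, 249.0], [0.0, 383.6, 191.8], [0.0, 0.0, 1.0]] [[0.651, 0.759, -0.01, -0.297], [0.539, -0.473, -0.697, -0.311], [-0.534, 0.448, -0.717, 1.514], [0.0, 0.0, 0.0, 1.0]]
top [[378.9, 0.0, 251.1], [0.0, 378.9, 195.9], [0.0, 0.0, 1.0]] [[-0.025, -1.0, 0.011, -0.105], [-0.996, 0.024, -0.091, 0.571], [0.09, -0.014, -0.996, 1.119], [0.0, 0.0, 0.0, 1.0]]
```

View pics/scene0.png

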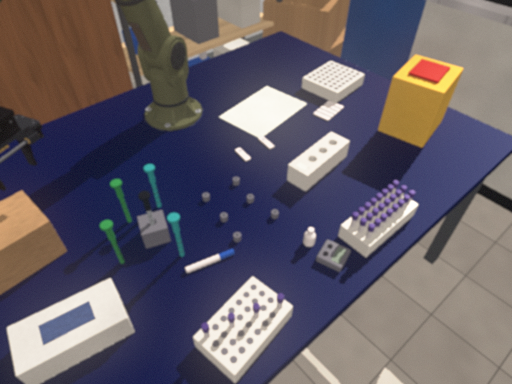

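View pics/top0.png

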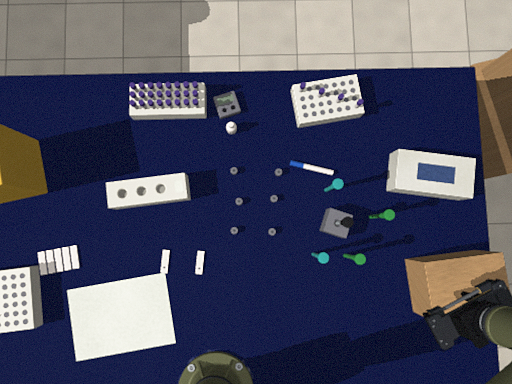

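Both views show the white block with three wells at top (147,190), the grey stand with the black-headed rod at top (338,223), and six spacers around (255,200). The green and turquoise rods around the stand are look-alikes. I'll zoom in on these and measure.

```bash
cat > h.py <<'E'
import cv2,numpy as np
from cell import env
def snap(n,tag):
    p,d=env.read_camera(n);cv2.imwrite(f"pics/{n}_{tag}.png",cv2.cvtColor(p,cv2.COLOR_RGB2BGR));return p,d
def ray(n,uv,z):
    c=env.get_calibration(n);K=c["K"];T=c["camera_from_world"];R=T[:3,:3];t=T[:3,3]
    o=-R.T@t;d=R.T@np.linalg.inv(K)@np.array([uv[0],uv[1],1.]);s=(z-o[2])/d[2];return o+s*d
def proj(n,P):
    c=env.get_calibration(n);K=c["K"];T=c["camera_from_world"];q=K@(T[:3,:3]@np.array(P)+T[:3,3]);return q[:2]/q[2]
def pt(n,uv,dep):
    c=env.get_calibration(n);K=c["K"];T=c["camera_from_world"];q=np.linalg.inv(K)@np.array([uv[0],uv[1],1.])*dep
    return T[:3,:3].T@(q-T[:3,3])
def crop(p,x0,y0,x1,y1,s,f):
    cv2.imwrite(f,cv2.cvtColor(cv2.resize(p[y0:y1,x0:x1],None,fx=s,fy=s,interpolation=cv2.INTER_CUBIC),cv2.COLOR_RGB2BGR))
E
python3 - <<'E'
from h import *
p=np.load("top0.npz")["p"];crop(p,300,165,420,275,6,"pics/c_top_rod.png");crop(p,95,160,295,245,4,"pics/c_top_sp.png")
p=np.load("scene0.npz")["p"];crop(p,95,150,295,280,4,"pics/c_sc.png")
E
```

```text
(no output)
```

View pics/c_top_rod.png

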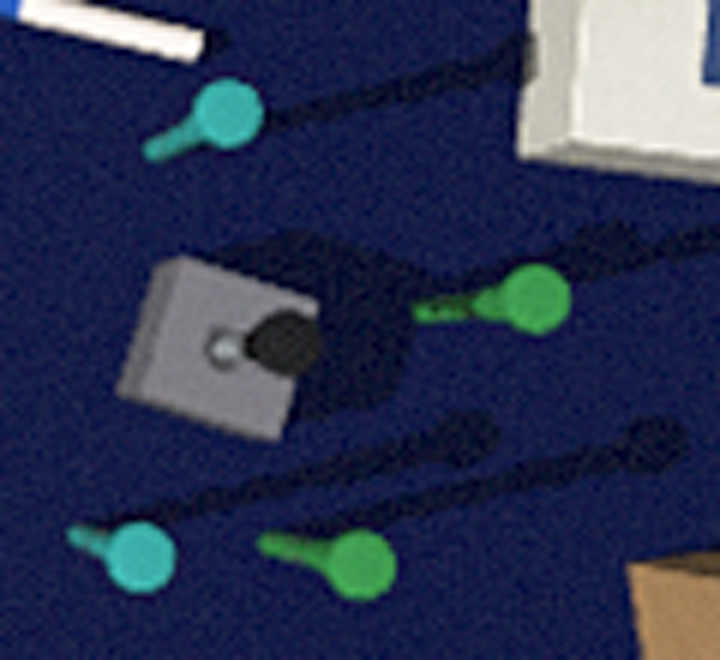

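View pics/c_top_sp.png

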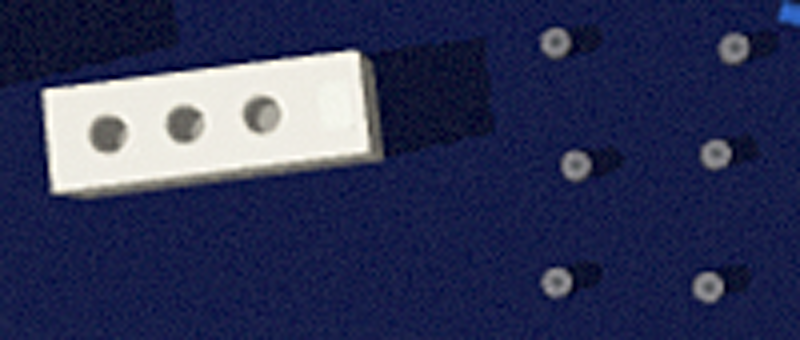

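View pics/c_sc.png

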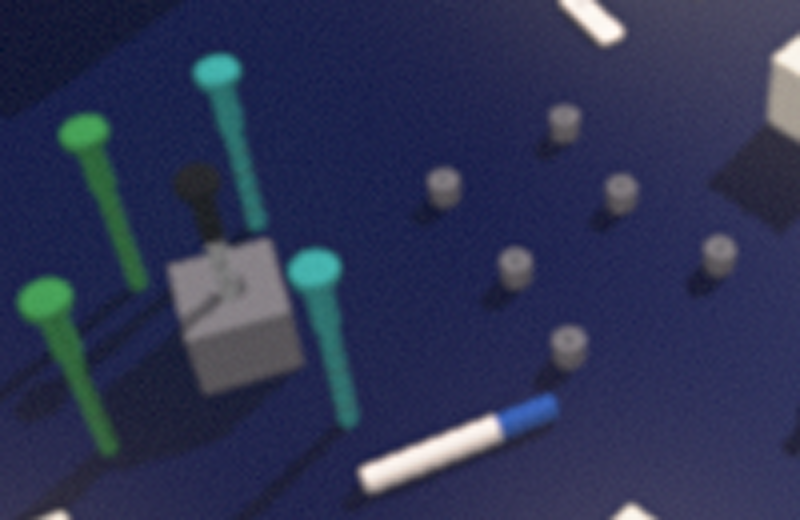

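Candidates for the rod in the top view are black (347,222), turquoise (338,184) and (323,258), and green (389,215) and (360,259). The black one, standing in the grey stand, fits the description. The spacers are at about (234,170), (278,172), (239,201), (274,198), (234,231) and (272,232). Measuring now.

```bash
cat > meas.py <<'E'
from h import *
def comps(m,lo,hi):
    n,l,s,c=cv2.connectedComponentsWithStats(m.astype(np.uint8),connectivity=8)
    return [(c[i],s[i]) for i in range(1,n) if lo<=s[i][4]<=hi]
def spacers(p,box=(215,155,300,250)):
    f=p.astype(int);x0,y0,x1,y1=box
    m=np.zeros(p.shape[:2],bool);
    g=(f.min(2)>70)&(f.max(2)-f.min(2)<40)
    m[y0:y1,x0:x1]=g[y0:y1,x0:x1]
    return comps(m,20,150)
E
python3 - <<'E'
from meas import *
p=np.load("top0.npz")["p"];d=np.load("top0.npz")["d"]
for c,s in spacers(p): print("sp",np.round(c,1),s[4],np.round(ray("top",c,0.015),4), "depthz",np.round(pt("top",c,d[int(c[1]),int(c[0])]),4))
f=p.astype(int)
# block
m=np.zeros(p.shape[:2],np.uint8);m[165:215,100:195]=(f.min(2)>190)[165:215,100:195]
cs,_=cv2.findContours(m,cv2.RETR_CCOMP,cv2.CHAIN_APPROX_NONE)
for c in cs:
    if cv2.contourArea(c)>15:
        r=cv2.minAreaRect(c);print("blk",r,cv2.contourArea(c))
        if cv2.contourArea(c)>1000:
            b=cv2.boxPoints(r);q=[ray("top",u,.068)[:2] for u in b];print(np.round(q,4).tolist(),[round(float(np.linalg.norm(q[i]-q[i-1])),4) for i in range(4)])
            print("ctr",np.mean(q,0))
        else: print(" hole", ray("top",cv2.minEnclosingCircle(c)[0],.068), ray("top",r[0],.068))
print("blocktop depth z",pt("top",(175,185),d[185,175]), "wells", [pt("top",u,d[int(u[1]),int(u[0])])[2] for u in((122,193),(141,191),(160,188))])
# stand
g=(f.min(2)>85)&(f.max(2)-f.min(2)<40);m=np.zeros(p.shape[:2],np.uint8);m[205:240,318:356]=g[205:240,318:356]
print([(cv2.minAreaRect(c)) for c in cv2.findContours(m,0,1)[0] if cv2.contourArea(c)>20])
k=(f.max(2)<50)
m=np.zeros(p.shape[:2],np.uint8);m[210:232,338:358]=k[210:232,338:358]
cv2.imwrite("pics/km.png",m*255)
for c,s in comps(m,30,999):print("head",c,s,ray("top",c,.169))
print("headdepth",pt("top",(348,222),d[222,348]))
E
```

```text
sp [233.4 170.1] 44 [ 0.6502 -0.067   0.015 ] depthz [ 0.6493 -0.0672  0.0207]
sp [278.  171.6] 47 [ 0.6424 -0.2038  0.015 ] depthz [ 0.6411 -0.2031  0.0237]
sp [273.5 198.1] 46 [ 0.5608 -0.1876  0.015 ] depthz [ 0.5604 -0.1872  0.0205]
sp [238.4 200.9] 45 [ 0.5549 -0.0804  0.015 ] depthz [ 0.5546 -0.0804  0.0189]
sp [233.8 230.1] 44 [ 0.4666 -0.0643  0.015 ] depthz [ 0.4666 -0.0645  0.022 ]
sp [271.6 231.4] 50 [ 0.4598 -0.1787  0.015 ] depthz [ 0.4598 -0.1782  0.0231]
blk ((145.984619140625, 189.87693786621094), (25.303083419799805, 79.38223266601562), 82.87498474121094) 1908.0
[[0.6148, 0.3055], [0.6384, 0.0764], [0.5644, 0.068], [0.5414, 0.2958]] [0.0741, 0.2303, 0.0744, 0.2289]
ctr [0.58975013 0.18642771]
blk ((121.5, 193.0), (10.60660171508789, 10.60660171508789), 45.0) 92.0
 hole [0.58170364 0.25739421 0.068     ] [0.58220996 0.25757771 0.068     ]
blk ((141.00001525878906, 190.50001525878906), (10.60660171508789, 10.60660171508789), 45.0) 90.0
 hole [0.58820182 0.20180386 0.068     ] [0.58814183 0.2011333  0.068     ]
blk ((160.00001525878906, 188.50001525878906), (10.60660171508789, 10.60660171508789), 45.0) 88.0
 hole [0.59327794 0.14674604 0.068     ] [0.59265812 0.14601258 0.068     ]
blocktop depth z [0.60141774 0.10169688 0.07160844] wells [np.float64(0.0330184110854766), np.float64(0.027450991194609455), np.float64(0.027845206075277268)]
[((336.13787841796875, 222.42703247070312), (27.5705509185791, 24.850257873535156), 17.102725982666016)]
head [350.31465517 220.34482759] [340 210  18  22 232] [ 0.48424249 -0.37736262  0.169     ]
headdepth [ 0.48005141 -0.37118613  0.16840116]
```

```bash
python3 - <<'E'
from h import *
z=np.load("top0.npz");p,d=z["p"],z["d"];f=p.astype(int)
hc=(347.2,222.1);print("head",ray("top",hc,.169))
rb=(300+228/6-.4,165+348/6-.4);print("rod at mouth",rb,ray("top",rb,.06))
# stand corners from crop
for u in ((178,256),(317,300),(280,440),(140,395)):
    q=(300+u[0]/6-.4,165+u[1]/6-.4);print("corner",np.round(ray("top",q,.06),4))
# dark disc by depth
m=(d>0)
Z=np.zeros(d.shape)
c=env.get_calibration("top");K=c["K"];T=c["camera_from_world"]
v,u=np.mgrid[0:384,0:512];q=np.stack([(u-K[0,2])/K[0,0]*d,(v-K[1,2])/K[1,1]*d,d],-1)-T[:3,3];W=q@T[:3,:3]
for n,(a,b,r) in {"rod":(347,222,9),"t1":(338,184,9),"t2":(323,258,9),"g1":(389,215,9),"g2":(360,259,9)}.items():
    sub=W[b-r:b+r,a-r:a+r].reshape(-1,3);s=sub[sub[:,2]>sub[:,2].max()-.012]
    zz=np.median(s[:,2]);s=sub[abs(sub[:,2]-zz)<.008];print(n,len(s),np.round(s.mean(0),4),np.round((s.max(0)+s.min(0))/2,4),np.round(np.ptp(s,0),3))
# bases
for n,uv in {"t1":(325.5,190),"t2":(312.5,254.3),"g1":(371,217),"g2":(344.3,255.5)}.items(): print(n,"base",np.round(ray("top",uv,0.0),3))
# scene rod head
z=np.load("scene0.npz");print("scene head", ray("scene",(95+197/4-.4,150+181/4-.4),.169), "mouth",ray("scene",(95+233/4,150+290/4),.06))
E
```

```text
head [ 0.47983291 -0.36889727  0.169     ]
rod at mouth (337.6, 222.6) [ 0.48069711 -0.36963029  0.06      ]
corner [ 0.5262 -0.3472  0.06  ]
corner [ 0.503  -0.4143  0.06  ]
corner [ 0.4355 -0.3929  0.06  ]
corner [ 0.459  -0.3257  0.06  ]
rod 1 [ 0.4651 -0.1037  1.1675] [ 0.4651 -0.1037  1.1675] [0. 0. 0.]
t1 1 [ 0.4651 -0.1037  1.1675] [ 0.4651 -0.1037  1.1675] [0. 0. 0.]
t2 1 [ 0.4651 -0.1037  1.1675] [ 0.4651 -0.1037  1.1675] [0. 0. 0.]
g1 3 [ 0.4651 -0.1037  1.1675] [ 0.4651 -0.1037  1.1675] [0. 0. 0.]
g2 2 [ 0.4651 -0.1037  1.1675] [ 0.4651 -0.1037  1.1675] [0. 0. 0.]
t1 base [ 0.583 -0.351  0.   ]
t2 base [ 0.387 -0.303  0.   ]
g1 base [ 0.496 -0.488  0.   ]
g2 base [ 0.381 -0.4    0.   ]
scene head [ 0.48406164 -0.37130251  0.169     ] mouth [ 0.48618225 -0.36900787  0.06      ]
```

Stand centre is (0.481,-0.370), measured from its corners and agreeing with the rod's base. The wells are w1 (0.582,0.2575), w2 (0.588,0.202) and w3 (0.593,0.146), spaced about 56 mm apart. Jaws at yaw 57° clear all the look-alikes.

>>> carry_out([
  [0.207, 0.22, 0, 40, -1],
  [0.207, 0.22, 0, 40, -1],
  [0.207, 0.22, 0, 40, -1],
  [0.207, 0.22, 0, 122, -1],
  [0.207, 0.22, 0, 122, -1],
  [0.207, 0.22, 0, 122, -1],
  [0.207, 0.22, 0, 122, -1],
  [0.207, 0.22, 0, 122, -1],
  [0.207, 0.22, 0, 122, -1],
  [0.207, 0.22, 0, 122, -1],
  [0.207, 0.22, 0, 122, -1],
  [0.207, 0.22, 0, 122, -1],
  [0.207, 0.22, 0, 122, -1],
  [0.207, 0.22, 0, 122, -1],
  [0.207, 0.22, 0, 122, -1],
  [0.207, 0.22, 0, 122, -1],
  [0.207, 0.22, 0, 122, -1],
  [0.207, 0.22, 0, 122, -1],
], grip_force=25)

```text
time_s: 1.9
tool_pos: [0.4802, -0.3698, 0.4047]
tool_rot: [-180.0, -0.0, 56.8]
force: [-0.6, 0.8, -0.2]
grip_width: 0.0869
```

```bash
python3 - <<'E'
from h import *
p,d=snap("scene","1");crop(p,60,60,260,210,4,"pics/c1.png")
E
```

```text
(no output)
```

View pics/c1.png

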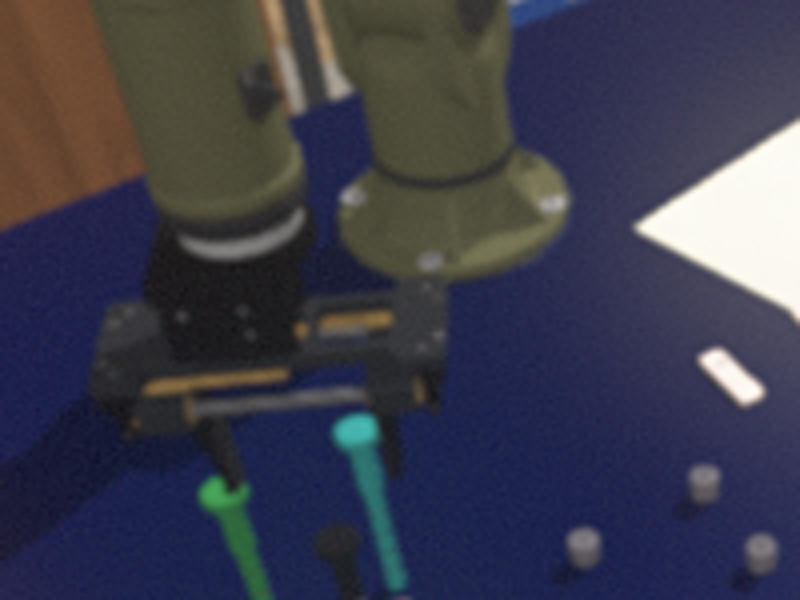

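The gripper hangs centred above the black head, crop (337,540), clear of the look-alikes. I'll descend and close.

>>> carry_out([
  [0, 0, -0.03, 0, -1],
  [0, 0, -0.06, 0, -1],
  [0, 0, -0.09, 0, -1],
  [0, 0, -0.106, 0, -1],
  [0, 0, -0.106, 0, -1],
  [0, 0, -0.106, 0, 1],
  [0, 0, -0.106, 0, 1],
  [0, 0, -0.106, 0, 1],
  [0, 0, -0.106, 0, 1],
  [0, 0, -0.106, 0, 1],
  [0, 0, -0.106, 0, 1],
  [0, 0, -0.106, 0, 1],
  [0, 0, -0.106, 0, 1],
  [0, 0, -0.106, 0, 1],
  [0, 0, -0.106, 0, 1],
])

```text
time_s: 3.45
tool_pos: [0.4802, -0.3698, 0.2987]
tool_rot: [-180.0, -0.0, 56.9]
force: [-0.0, -0.4, 0.2]
grip_width: 0.0288
```

>>> carry_out([
  [0, 0, 0, 0, 1],
  [0, 0, 0, 0, 1],
  [0, 0, 0, 0, 1],
  [0, 0, 0, 0, 1],
  [0, 0, 0, 0, 1],
])

```text
time_s: 3.95
tool_pos: [0.4802, -0.3698, 0.2988]
tool_rot: [180.0, -0.0, 56.9]
force: [-0.2, -0.4, 0.3]
grip_width: 0.0283
```

```bash
python3 - <<'E'
from h import *
p,d=snap("scene","2");crop(p,60,110,220,230,5,"pics/c2.png")
p,d=snap("top","2");crop(p,290,165,410,255,5,"pics/c2t.png")
E
```

```text
(no output)
```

View pics/c2.png

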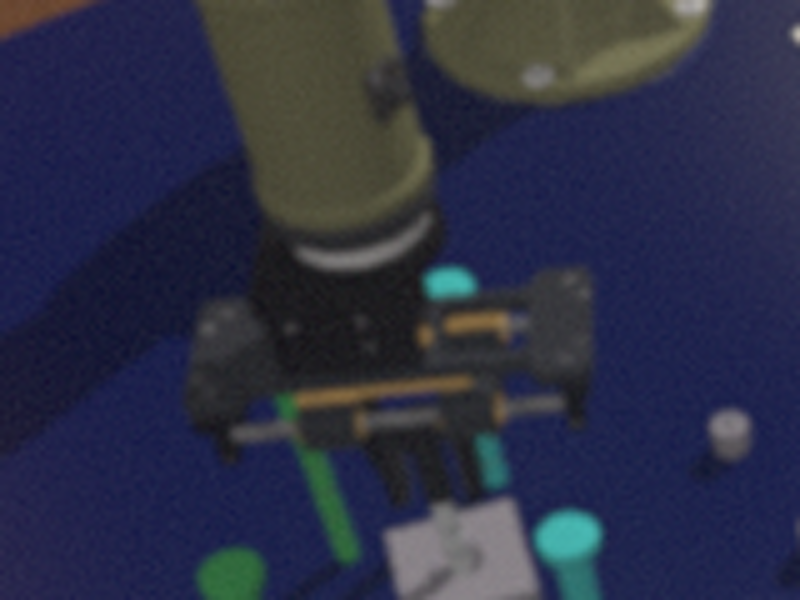

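View pics/c2t.png

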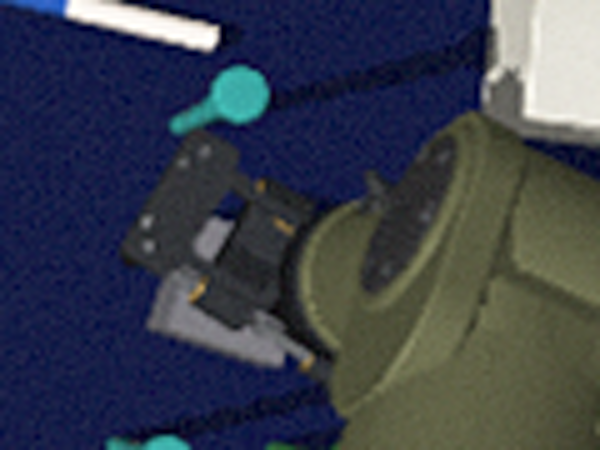

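The width stopped at 28 mm with gaps on both sides of the handle, crop (400..468,480), so something about the size of the 30 mm head is between the fingers. I'll open a little, go 10 mm lower so the head sits nearer the palm, and close again.

>>> carry_out([
  [0, 0, 0, 0, 0],
  [0, 0, 0, 0, 0],
  [0, 0, 0, 0, 0],
  [0, 0, -0.005, 0, 0],
  [0, 0, -0.01, 0, 0],
  [0, 0, -0.01, 0, 1],
  [0, 0, -0.01, 0, 1],
  [0, 0, -0.01, 0, 1],
  [0, 0, -0.01, 0, 1],
  [0, 0, -0.01, 0, 1],
  [0, 0, -0.01, 0, 1],
  [0, 0, -0.01, 0, 1],
])

```text
time_s: 5.25
tool_pos: [0.4803, -0.3698, 0.2889]
tool_rot: [180.0, -0.0, 56.9]
force: [0.8, -0.2, 0.5]
grip_width: 0.0197
```

>>> carry_out([
  [0, 0, 0, 0, 1],
  [0, 0, 0, 0, 1],
  [0, 0, 0, 0, 1],
])

```text
time_s: 5.55
tool_pos: [0.4803, -0.3698, 0.2889]
tool_rot: [180.0, -0.0, 56.9]
force: [-0.9, 0.6, 0.8]
grip_width: 0.0193
```

>>> carry_out([
  [0, 0, 0, 0, 0.3],
  [0, 0, 0, 0, 0.3],
  [0, 0, -0.002, 0, 0.3],
  [0, 0, -0.004, 0, 0.3],
  [0, 0, -0.004, 0, 1],
  [0, 0, -0.004, 0, 1],
  [0, 0, -0.004, 0, 1],
  [0, 0, -0.004, 0, 1],
  [0, 0, -0.004, 0, 1],
  [0, 0, -0.004, 0, 1],
  [0, 0, -0.004, 0, 1],
])

```text
time_s: 6.65
tool_pos: [0.4802, -0.3698, 0.2847]
tool_rot: [-180.0, -0.0, 56.9]
force: [0.4, 0.1, -0.4]
grip_width: 0.0194
```

```bash
python3 - <<'E'
from h import *
p,d=snap("scene","3");crop(p,100,150,200,225,8,"pics/c3.png")
E
```

```text
(no output)
```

View pics/c3.png

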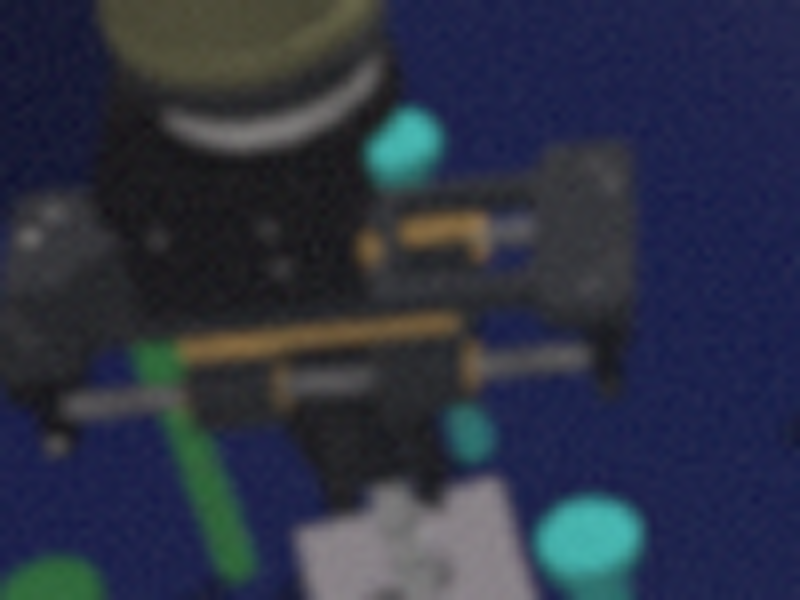

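>>> carry_out([
  [0, 0, 0.01, 0, 1],
  [0, 0, 0.02, 0, 1],
  [0, 0, 0.03, 0, 1],
  [0, 0, 0.03, 0, 1],
  [0, 0, 0.03, 0, 1],
], grip_force=40)

```text
time_s: 7.2
tool_pos: [0.4803, -0.3699, 0.3154]
tool_rot: [179.9, 0.0, 56.9]
force: [-0.8, -0.2, -0.9]
grip_width: 0.0191
```

```bash
python3 - <<'E'
from h import *
p,d=snap("scene","4");crop(p,100,140,200,215,8,"pics/c4.png")
E
```

```text
(no output)
```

View pics/c4.png

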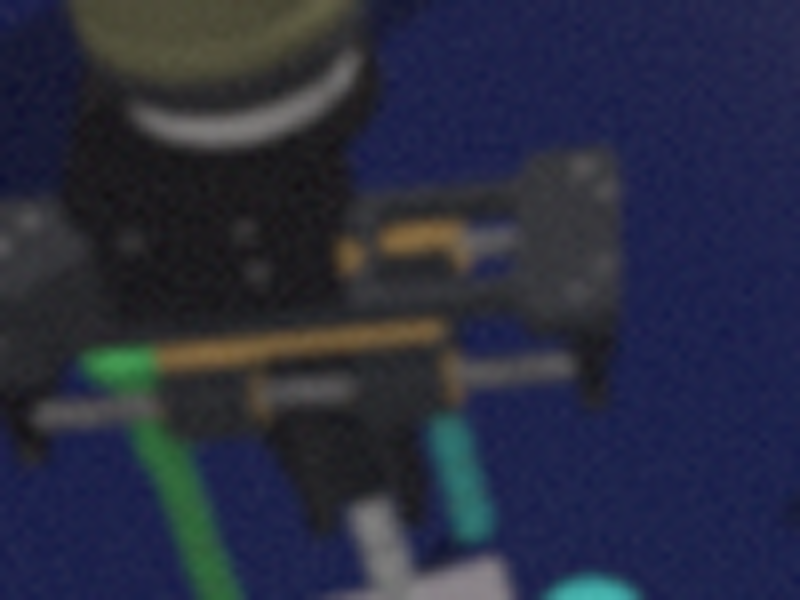

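The rod came up with the gripper; there is more steel showing above the stand. Lift clear and carry to well 1.

>>> carry_out([
  [0, 0, 0.025, 0, 1],
  [0, 0, 0.05, 0, 1],
  [0, 0, 0.075, 0, 1],
  [0.002, 0.013, 0.085, 0, 1],
  [0.007, 0.04, 0.085, 0, 1],
  [0.012, 0.075, 0.085, 0, 1],
  [0.018, 0.115, 0.085, 0, 1],
  [0.025, 0.155, 0.085, 0, 1],
  [0.032, 0.195, 0.085, 0, 1],
  [0.038, 0.235, 0.085, 0, 1],
  [0.045, 0.275, 0.085, 0, 1],
  [0.051, 0.315, 0.085, 0, 1],
  [0.058, 0.355, 0.085, 0, 1],
  [0.064, 0.395, 0.085, 0, 1],
  [0.07, 0.435, 0.085, 0, 1],
  [0.077, 0.475, 0.085, 0, 1],
  [0.084, 0.515, 0.085, 0, 1],
  [0.09, 0.55, 0.085, 0, 1],
  [0.095, 0.58, 0.085, 0, 1],
  [0.098, 0.602, 0.085, 0, 1],
])

```text
time_s: 9.25
tool_pos: [0.5768, 0.2356, 0.3986]
tool_rot: [-179.9, 0.0, 57.1]
force: [0.3, -0.5, -0.3]
grip_width: 0.0189
```

>>> carry_out([
  [0.002, 0.015, 0, 0, 1],
  [0.004, 0.0255, 0, 0, 1],
  [0.004, 0.0255, 0, 0, 1],
  [0.004, 0.0255, 0, 0, 1],
])

```text
time_s: 9.65
tool_pos: [0.582, 0.2573, 0.3993]
tool_rot: [-180.0, 0.1, 56.9]
force: [-0.3, -1.1, -1.2]
grip_width: 0.0188
```

```bash
python3 - <<'E'
from h import *
p,d=snap("scene","5");crop(p,240,60,380,190,5,"pics/c5.png")
p,d=snap("top","5");crop(p,80,130,220,230,5,"pics/c5t.png")
print(proj("scene",(.582,.2575,.125)))
E
```

```text
[335.10668814 127.52345543]
```

View pics/c5.png

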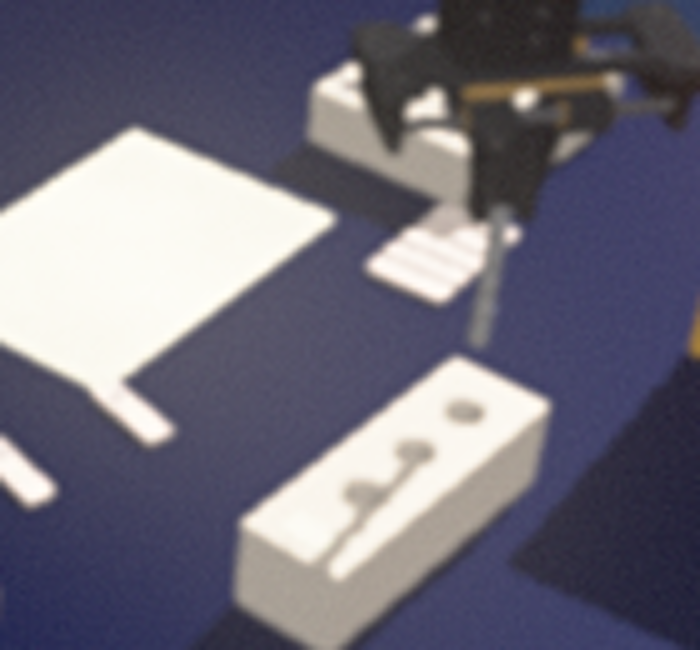

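View pics/c5t.png

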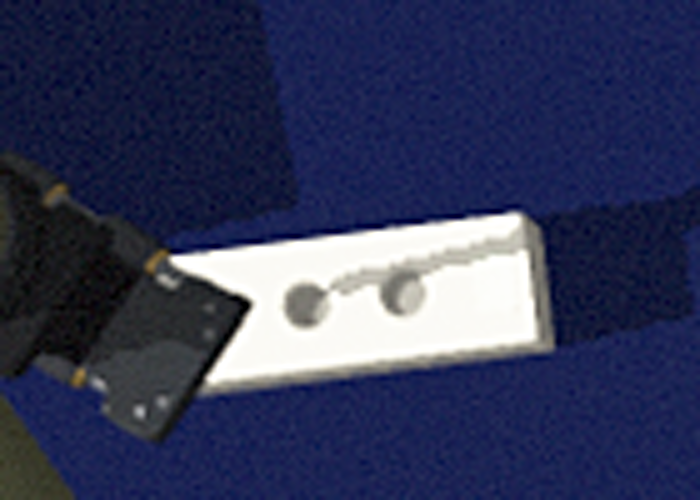

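>>> carry_out([
  [0, 0, -0.02, 0, 1],
  [0, 0, -0.045, 0, 1],
  [0, 0, -0.07, 0, 1],
  [0, 0, -0.088, 0, 1],
  [0, 0, -0.094, 0, 1],
  [0, 0, -0.096, 0, 1],
  [0, 0, -0.097, 0, 1],
  [0, 0, -0.098, 0, 1],
  [0, 0, -0.098, 0, 1],
])

```text
time_s: 10.65
tool_pos: [0.5824, 0.2578, 0.3026]
tool_rot: [179.9, -0.1, 56.8]
force: [0.6, -0.1, -0.7]
grip_width: 0.0191
```

>>> carry_out([
  [0, 0, -0.001, 0, 1],
  [0, 0, -0.002, 0, 1],
  [0, 0, -0.002, 0, 1],
])

```text
time_s: 10.95
tool_pos: [0.5822, 0.2577, 0.2997]
tool_rot: [180.0, 0.0, 56.9]
force: [0.5, 0.5, -1.0]
grip_width: 0.019
```

>>> carry_out([
  [0, 0, -0.004, 0, 1],
  [0, 0, -0.008, 0, 1],
  [0, 0, -0.012, 0, 1],
  [0, 0, -0.014, 0, 1],
  [0, 0, -0.015, 0, 1],
  [0, 0, -0.016, 0, 1],
  [0, 0, -0.016, 0, 1],
])

```text
time_s: 11.65
tool_pos: [0.5822, 0.2577, 0.2837]
tool_rot: [180.0, -0.0, 56.9]
force: [0.3, 0.4, -2.0]
grip_width: 0.0188
```

>>> carry_out([
  [0, 0, -0.001, 0, 1],
  [0, 0, -0.001, 0, 1],
])

```text
time_s: 11.85
tool_pos: [0.5822, 0.2577, 0.2828]
tool_rot: [180.0, -0.0, 56.9]
force: [0.0, 0.3, -2.2]
grip_width: 0.0193
```

>>> carry_out([
  [0, 0, -0.001, 0, 1],
  [0, 0, -0.001, 0, 1],
])

```text
time_s: 12.05
tool_pos: [0.5824, 0.2579, 0.2826]
tool_rot: [179.9, -0.1, 56.9]
force: [-0.4, -0.2, 3.4]
grip_width: 0.0188
```

>>> carry_out([
  [0, 0, -0.001, 0, 1],
  [0, 0, -0.001, 0, 1],
])

```text
time_s: 12.25
tool_pos: [0.5828, 0.258, 0.2825]
tool_rot: [179.9, -0.1, 56.8]
force: [0.2, -0.9, 6.0]
grip_width: 0.0186
```

Contact at TCP z 0.2826 matches the prediction for a 60 mm well (0.2827). Hold half a second and read the exposed length in a picture too.

>>> carry_out([
  [0, 0, 0, 0, 1],
  [0, 0, 0, 0, 1],
  [0, 0, 0, 0, 1],
  [0, 0, 0, 0, 1],
  [0, 0, 0, 0, 1],
  [0, 0, 0, 0, 1],
])

```text
time_s: 12.85
tool_pos: [0.5827, 0.258, 0.2825]
tool_rot: [179.9, -0.1, 56.8]
force: [-1.8, -0.4, 7.3]
grip_width: 0.019
```

```bash
python3 - <<'E'
from h import *
p,d=snap("scene","6");crop(p,280,90,380,165,8,"pics/c6.png")
for z in (.158,.112,.068): print(z,(proj("scene",(.582,.2575,z))-[280,90])*8)
E
```

```text
0.158 [453.51539323 231.55890277]
0.112 [435.99832217 326.50323658]
0.068 [420.09419051 412.70527231]
```

View pics/c6.png

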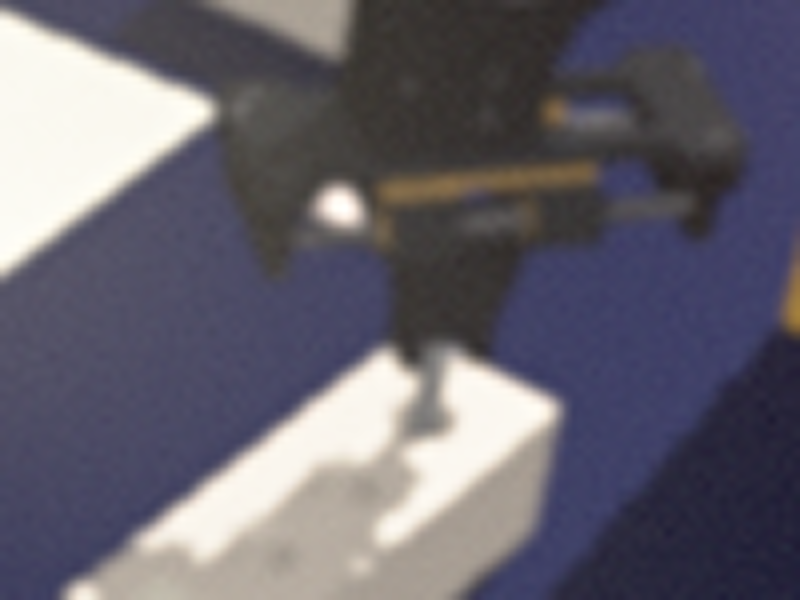

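The rod stands in well 1: depth 60 mm, exposed about 90 mm. Next, well 2.

>>> carry_out([
  [0, 0, 0.025, 0, 1],
  [0, 0, 0.055, 0, 1],
  [0, 0, 0.08, 0, 1],
  [0.0015, -0.015, 0.08, 0, 1],
  [0.004, -0.04, 0.08, 0, 1],
  [0.0055, -0.0557, 0.08, 0, 1],
  [0.0055, -0.0557, 0.08, 0, 1],
  [0.0055, -0.0557, 0.06, 0, 1],
  [0.0055, -0.0557, 0.035, 0, 1],
  [0.0055, -0.0557, 0.026, 0, 1],
  [0.0055, -0.0557, 0.023, 0, 1],
  [0.0055, -0.0557, 0.022, 0, 1],
  [0.0055, -0.0557, 0.021, 0, 1],
  [0.0055, -0.0557, 0.021, 0, 1],
])

```text
time_s: 14.3
tool_pos: [0.5879, 0.2023, 0.3027]
tool_rot: [179.9, -0.1, 56.9]
force: [-0.6, 0.5, -0.4]
grip_width: 0.019
```

>>> carry_out([
  [0, 0, -0.001, 0, 1],
  [0, 0, -0.0015, 0, 1],
  [0, 0, -0.0015, 0, 1],
])

```text
time_s: 14.6
tool_pos: [0.5877, 0.202, 0.3004]
tool_rot: [180.0, -0.0, 56.9]
force: [0.6, -0.2, -0.9]
grip_width: 0.0189
```

>>> carry_out([
  [0, 0, -0.003, 0, 1],
  [0, 0, -0.008, 0, 1],
  [0, 0, -0.013, 0, 1],
  [0, 0, -0.0155, 0, 1],
  [0, 0, -0.017, 0, 1],
  [0, 0, -0.018, 0, 1],
  [0, 0, -0.0185, 0, 1],
  [0, 0, -0.019, 0, 1],
  [0, 0, -0.0195, 0, 1],
])

```text
time_s: 15.5
tool_pos: [0.5883, 0.2021, 0.2825]
tool_rot: [179.9, -0.1, 56.8]
force: [-1.2, -0.5, 9.8]
grip_width: 0.019
```

>>> carry_out([
  [0, 0, 0, 0, 1],
  [0, 0, 0, 0, 1],
  [0, 0, 0, 0, 1],
  [0, 0, 0, 0, 1],
  [0, 0, 0, 0, 1],
  [0, 0, 0, 0, 1],
])

```text
time_s: 16.1
tool_pos: [0.5883, 0.2022, 0.2825]
tool_rot: [179.9, -0.1, 56.8]
force: [-0.3, -1.3, 6.8]
grip_width: 0.019
```

Well 2 is also 60 mm: contact at 0.2825 with 7–10 N. Next, well 3.

>>> carry_out([
  [0, 0, 0.025, 0, 1],
  [0, 0, 0.055, 0, 1],
  [0, 0, 0.08, 0, 1],
  [0.0015, -0.015, 0.08, 0, 1],
  [0.004, -0.04, 0.08, 0, 1],
  [0.0053, -0.0557, 0.08, 0, 1],
  [0.0053, -0.0557, 0.08, 0, 1],
  [0.0053, -0.0557, 0.06, 0, 1],
  [0.0053, -0.0557, 0.035, 0, 1],
  [0.0053, -0.0557, 0.026, 0, 1],
  [0.0053, -0.0557, 0.023, 0, 1],
  [0.0053, -0.0557, 0.022, 0, 1],
  [0.0053, -0.0557, 0.021, 0, 1],
  [0.0053, -0.0557, 0.021, 0, 1],
])

```text
time_s: 17.5
tool_pos: [0.5933, 0.1467, 0.3026]
tool_rot: [179.9, -0.1, 56.9]
force: [-0.1, 0.5, -0.7]
grip_width: 0.0189
```

>>> carry_out([
  [0, 0, -0.001, 0, 1],
  [0, 0, -0.0015, 0, 1],
  [0, 0, -0.0015, 0, 1],
])

```text
time_s: 17.8
tool_pos: [0.5938, 0.1466, 0.3025]
tool_rot: [179.8, -0.1, 56.8]
force: [-0.2, -1.0, 6.2]
grip_width: 0.0191
```

Well 3 is 40 mm deep: contact at 0.3025 with 6 N. I hold it half a second. The wells then need 2+2+1 = 5 spacers, and I'll put the rod in its stand while I handle them.

>>> carry_out([
  [0, 0, 0, 0, 1],
  [0, 0, 0, 0, 1],
  [0, 0, 0, 0, 1],
  [0, 0, 0, 0, 1],
  [0, 0, 0, 0, 1],
  [0, 0, 0, 0, 1],
])

```text
time_s: 18.4
tool_pos: [0.5938, 0.1466, 0.3025]
tool_rot: [179.8, -0.1, 56.8]
force: [-0.4, -0.5, 6.4]
grip_width: 0.0188
```

>>> carry_out([
  [0, 0, 0.025, 0, 1],
  [0, 0, 0.055, 0, 1],
  [0, 0, 0.08, 0, 1],
  [0, -0.01, 0.1, 0, 1],
  [-0.007, -0.035, 0.1, 0, 1],
  [-0.015, -0.07, 0.1, 0, 1],
  [-0.024, -0.11, 0.1, 0, 1],
  [-0.033, -0.15, 0.1, 0, 1],
  [-0.042, -0.19, 0.1, 0, 1],
  [-0.051, -0.23, 0.1, 0, 1],
  [-0.06, -0.27, 0.1, 0, 1],
  [-0.069, -0.31, 0.1, 0, 1],
  [-0.077, -0.35, 0.1, 0, 1],
  [-0.086, -0.39, 0.1, 0, 1],
  [-0.095, -0.43, 0.1, 0, 1],
  [-0.103, -0.465, 0.1, 0, 1],
  [-0.109, -0.495, 0.1, 0, 1],
  [-0.113, -0.512, 0.1, 0, 1],
  [-0.113, -0.516, 0.1, 0, 1],
  [-0.113, -0.516, 0.1, 0, 1],
])

```text
time_s: 20.4
tool_pos: [0.4805, -0.3689, 0.4002]
tool_rot: [-180.0, -0.1, 56.9]
force: [-0.2, 1.5, -1.2]
grip_width: 0.0193
```

```bash
python3 - <<'E'
from h import *
p,d=snap("scene","7");crop(p,90,100,230,230,5,"pics/c7.png")
o=env.get_obs();print(o["tool_pos"])
t=o["tool_pos"]
for P in ((t[0],t[1],t[2]-.2747),(.4805,-.370,.06)): print((proj("scene",P)-[90,100])*5)
E
```

```text
[ 0.4809138  -0.36791054  0.40034993]
[289.08301837 525.22243313]
[309.28404097 607.37242415]
```

View pics/c7.png

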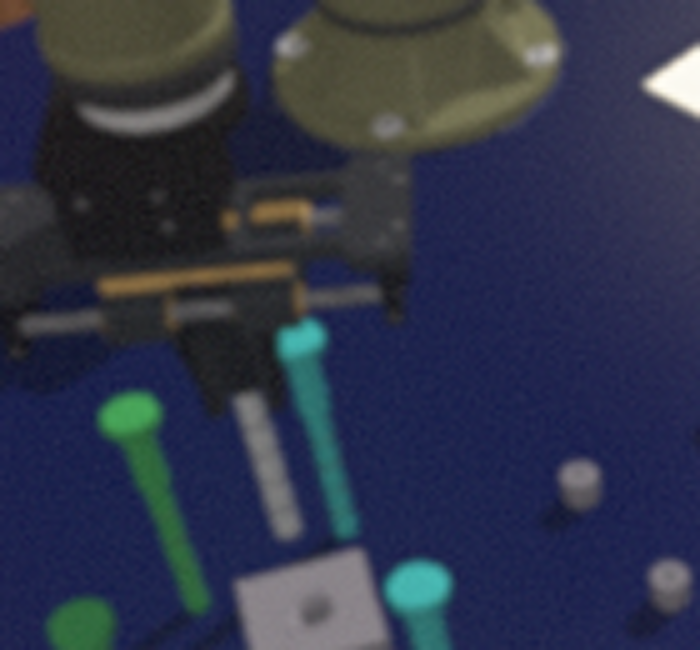

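```bash
python3 - <<'E'
from h import *
p=cv2.cvtColor(cv2.imread("pics/scene_7.png"),cv2.COLOR_BGR2RGB)
crop(p,125,200,180,250,14,"pics/c7b.png")
o=env.get_calibration("scene")
for P in ((.4805,-.370,.06),(.5262,-.3472,.06),(.503,-.4143,.06),(.4355,-.3929,.06),(.459,-.3257,.06)): print((proj("scene",P)-[125,200])*14)
E
```

```text
[375.99531472 300.64278762]
[601.72741797 378.37144888]
[233.26593226 488.35983158]
[157.57792788 227.26696754]
[512.93718193 126.80188051]
```

View pics/c7b.png

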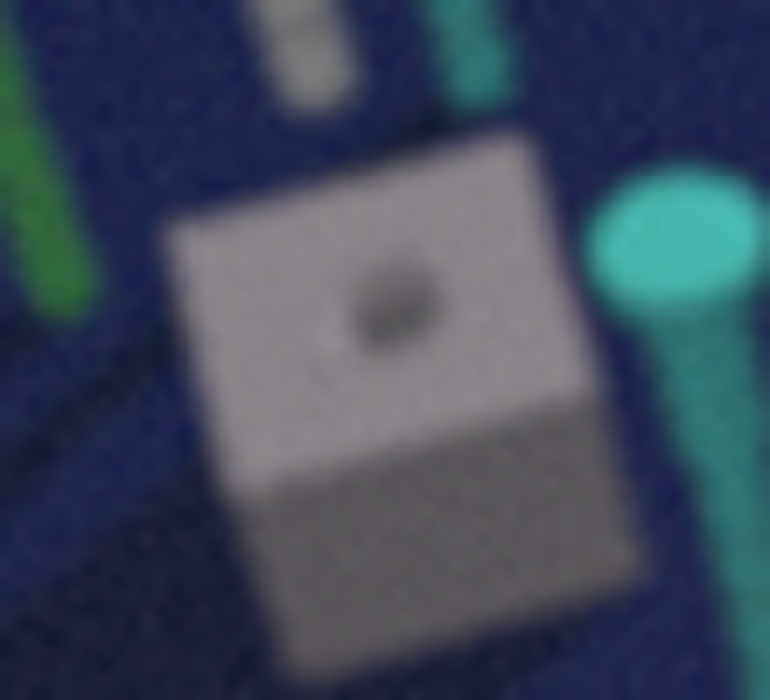

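>>> carry_out([
  [0, 0, -0.02, 0, 1],
  [0, 0, -0.04, 0, 1],
  [0, 0, -0.055, 0, 1],
  [0, 0, -0.06, 0, 1],
  [0, 0, -0.065, 0, 1],
  [0, 0, -0.07, 0, 1],
  [0, 0, -0.075, 0, 1],
  [0, 0, -0.075, 0, 1],
])

```text
time_s: 21.25
tool_pos: [0.4799, -0.3697, 0.3249]
tool_rot: [-180.0, -0.0, 56.8]
force: [0.2, 0.2, -1.3]
grip_width: 0.0192
```

Tip is 10 mm into the hole without lateral force. Continue.

>>> carry_out([
  [0, 0, -0.01, 0, 1],
  [0, 0, -0.02, 0, 1],
  [0, 0, -0.03, 0, 1],
  [0, 0, -0.035, 0, 1],
  [0, 0, -0.038, 0, 1],
  [0, 0, -0.04, 0, 1],
  [0, 0, -0.0405, 0, 1],
  [0, 0, -0.0405, 0, 1],
])

```text
time_s: 22.05
tool_pos: [0.4801, -0.3697, 0.285]
tool_rot: [180.0, -0.0, 56.9]
force: [0.4, 0.0, -1.4]
grip_width: 0.0191
```

>>> carry_out([
  [0, 0, 0, 0, 0],
  [0, 0, 0, 0, -0.5],
  [0, 0, 0, 0, -0.5],
  [0, 0, 0, 0, -0.5],
  [0, 0, 0, 0, -0.5],
  [0, 0, 0, 0, -0.5],
  [0, 0, 0, 0, -0.5],
  [0, 0, 0.02, 0, -0.5],
  [0, 0, 0.06, 0, -0.5],
  [0, 0, 0.1, 0, -0.5],
  [0, 0, 0.12, 0, -0.5],
  [0, 0.05, 0.12, 0, -0.5],
  [0, 0.1, 0.12, 0, -0.5],
])

```text
time_s: 23.35
tool_pos: [0.4798, -0.2698, 0.4055]
tool_rot: [179.9, -0.0, 56.7]
force: [1.0, 2.1, 0.4]
grip_width: 0.0652
```

```bash
python3 - <<'E'
from meas import *
p,d=snap("scene","8");crop(p,80,130,280,270,4,"pics/c8.png")
p,d=snap("top","8")
for c,s in spacers(p): print("sp",np.round(c,1),s[4],np.round(ray("top",c,0.015),4))
E
```

```text
sp [233.3 170.1] 43 [ 0.6503 -0.0668  0.015 ]
sp [278.  171.6] 47 [ 0.6424 -0.2038  0.015 ]
sp [273.5 198.1] 46 [ 0.5608 -0.1876  0.015 ]
sp [238.4 200.9] 45 [ 0.5549 -0.0804  0.015 ]
sp [233.7 230.1] 43 [ 0.4668 -0.0641  0.015 ]
sp [271.5 231.4] 51 [ 0.4597 -0.1785  0.015 ]
```

View pics/c8.png

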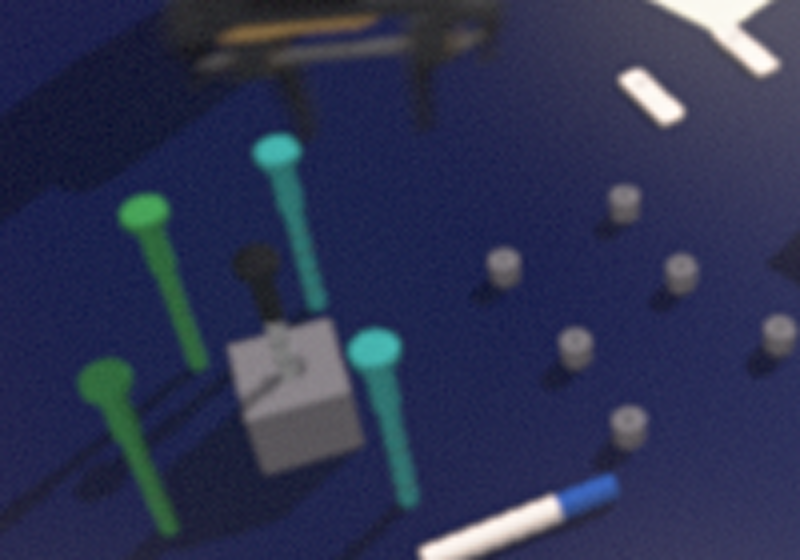

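View pics/top_8.png

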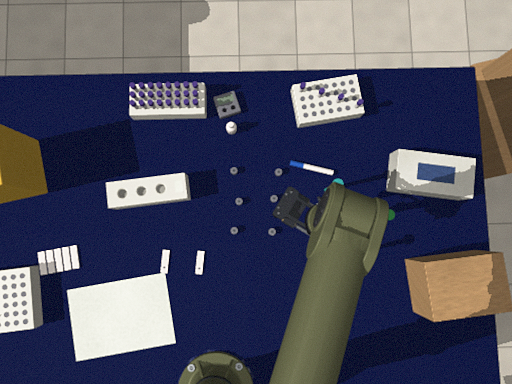

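The rod stands in its stand again and all six spacers are unmoved. I'll use five and leave the one near the marker at top (278,172). First spacer is at (0.561,-0.188).

>>> carry_out([
  [0.04, 0.04, -0.02, 0, -0.3],
  [0.081, 0.082, -0.05, 0, -0.3],
  [0.081, 0.082, -0.1, 0, -0.3],
  [0.081, 0.082, -0.15, 0, -0.3],
  [0.081, 0.082, -0.19, 0, -0.3],
  [0.081, 0.082, -0.21, 0, -0.3],
  [0.081, 0.082, -0.216, 0, -0.3],
  [0.081, 0.082, -0.216, 0, -0.3],
  [0.081, 0.082, -0.216, 0, 1],
  [0.081, 0.082, -0.216, 0, 1],
  [0.081, 0.082, -0.216, 0, 1],
  [0.081, 0.082, -0.216, 0, 1],
  [0.081, 0.082, -0.216, 0, 1],
  [0.081, 0.082, -0.216, 0, 1],
  [0.081, 0.082, -0.216, 0, 1],
  [0.081, 0.082, -0.216, 0, 1],
], grip_force=20)

```text
time_s: 25.05
tool_pos: [0.5611, -0.1878, 0.1892]
tool_rot: [180.0, 0.0, 56.9]
force: [-1.9, 0.4, 3.6]
grip_width: 0.0212
```

>>> carry_out([
  [0, 0, 0.03, 0, 1],
  [0, 0, 0.07, 0, 1],
  [0, 0.02, 0.11, 0, 1],
  [0.003, 0.06, 0.12, 0, 1],
  [0.005, 0.105, 0.12, 0, 1],
  [0.007, 0.15, 0.12, 0, 1],
  [0.009, 0.195, 0.12, 0, 1],
  [0.011, 0.24, 0.12, 0, 1],
  [0.013, 0.285, 0.12, 0, 1],
  [0.015, 0.33, 0.12, 0, 1],
  [0.018, 0.375, 0.12, 0, 1],
  [0.02, 0.415, 0.12, 0, 1],
  [0.021, 0.437, 0.12, 0, 1],
  [0.021, 0.4452, 0.12, 0, 1],
  [0.021, 0.4452, 0.1, 0, 1],
  [0.021, 0.4452, 0.09, 0, 1],
  [0.021, 0.4452, 0.09, 0, 1],
])

```text
time_s: 26.75
tool_pos: [0.5818, 0.2554, 0.2765]
tool_rot: [-179.9, 0.2, 56.7]
force: [0.2, -0.8, -0.3]
grip_width: 0.021
```

```bash
python3 - <<'E'
from h import *
p,d=snap("scene","9");crop(p,270,80,370,165,8,"pics/c9.png")
o=env.get_obs();t=o["tool_pos"];print(t)
for P in ((t[0],t[1],t[2]-.189),(t[0],t[1],t[2]-.169),(.582,.2575,.068)): print((proj("scene",P)-[270,80])*8)
E
```

```text
[0.58213938 0.25581466 0.27774636]
[505.03500755 454.44020235]
[512.31253579 414.86242623]
[500.09419051 492.70527231]
```

View pics/c9.png

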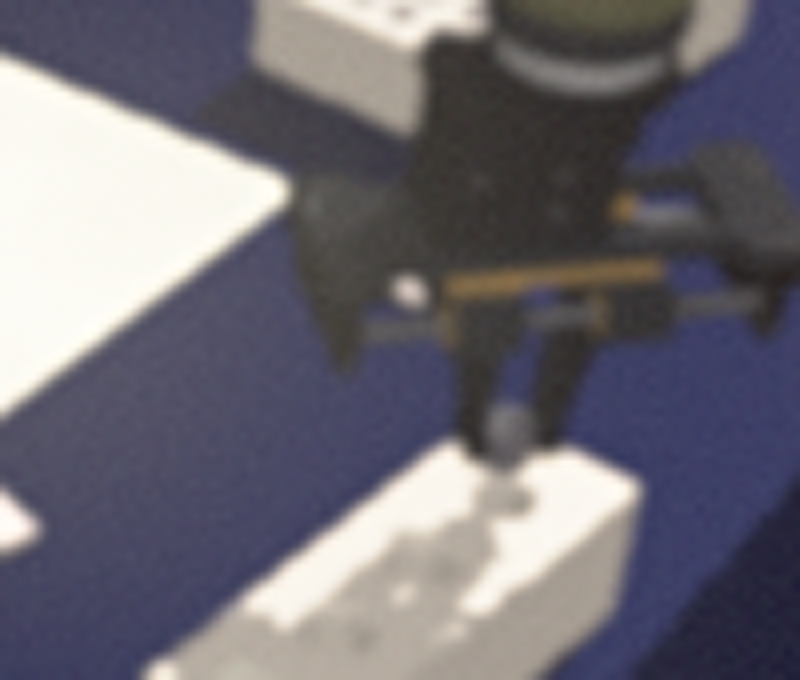

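The spacer sits in the fingers at crop (508,430), directly over the mouth at (503,495). Insert 5 mm and check forces.

>>> carry_out([
  [0, 0, 0, 0, 1],
  [0, 0, -0.01, 0, 1],
  [0, 0, -0.016, 0, 1],
  [0, 0, -0.02, 0, 1],
  [0, 0, -0.023, 0, 1],
  [0, 0, -0.0255, 0, 1],
  [0, 0, -0.0255, 0, 1],
])

```text
time_s: 27.5
tool_pos: [0.5819, 0.2575, 0.2529]
tool_rot: [-180.0, 0.0, 56.9]
force: [-0.4, -0.2, -0.2]
grip_width: 0.0217
```

>>> carry_out([
  [0, 0, 0, 0, 0.2],
  [0, 0, 0, 0, -0.3],
  [0, 0, 0, 0, -0.3],
  [0, 0, 0, 0, -0.3],
  [0, 0, 0, 0, -0.3],
  [0, 0, 0.03, 0, -0.3],
  [0, 0, 0.08, 0, -0.3],
  [-0.02, -0.04, 0.12, 0, -0.3],
  [-0.04, -0.085, 0.13, 0, -0.3],
  [-0.05, -0.135, 0.13, 0, -0.3],
  [-0.06, -0.18, 0.13, 0, -0.3],
])

```text
time_s: 28.6
tool_pos: [0.5225, 0.082, 0.3843]
tool_rot: [179.9, -0.0, 56.9]
force: [0.6, -0.7, -0.7]
grip_width: 0.057
```

```bash
python3 - <<'E'
from meas import *
p,d=snap("scene","10");crop(p,270,100,370,185,8,"pics/c10.png")
p,d=snap("top","10");crop(p,95,165,195,215,8,"pics/c10t.png")
for c,s in spacers(p): print("sp",np.round(c,1),s[4],np.round(ray("top",c,0.015),4))
o=env.get_obs();print(o["tool_pos"])
E
```

```text
sp [233.3 170.3] 47 [ 0.6496 -0.0667  0.015 ]
sp [278.2 171.6] 37 [ 0.6422 -0.2044  0.015 ]
sp [243.4 214.4] 48 [ 0.5136 -0.0944  0.015 ]
sp [233.7 230.3] 49 [ 0.4661 -0.064   0.015 ]
sp [271.5 231.4] 51 [ 0.4597 -0.1785  0.015 ]
[0.52293089 0.07482101 0.38316726]
```

View pics/c10.png

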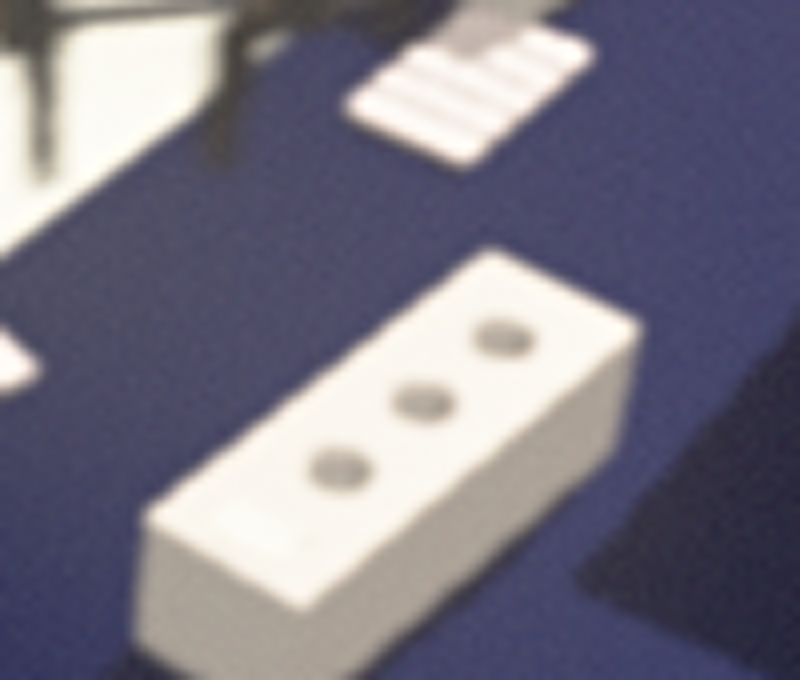

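View pics/c10t.png

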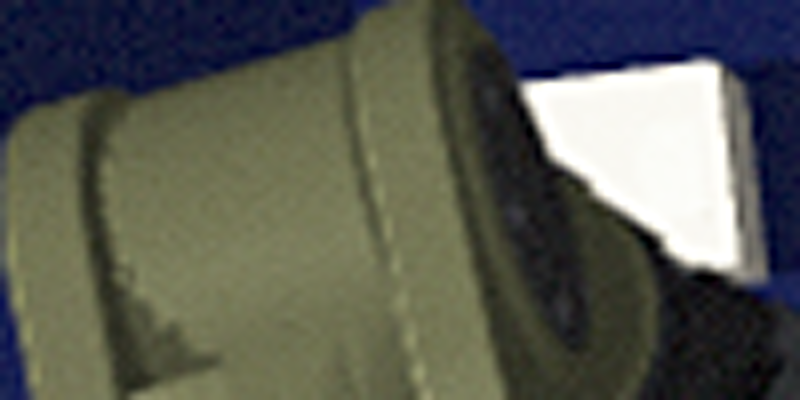

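The first spacer dropped fully into well 1; nothing shows at its mouth, crop (503,338). One spacer was meanwhile knocked from (0.555,-0.080) to (0.514,-0.094). Next is the one at (0.650,-0.067).

>>> carry_out([
  [0.03, -0.033, 0, 0, -0.3],
  [0.062, -0.07, 0, 0, -0.3],
  [0.095, -0.107, 0, 0, -0.3],
  [0.128, -0.1443, -0.01, 0, -0.3],
  [0.128, -0.1443, -0.05, 0, -0.3],
  [0.128, -0.1443, -0.1, 0, -0.3],
  [0.128, -0.1443, -0.15, 0, -0.3],
  [0.128, -0.1443, -0.18, 0, -0.3],
  [0.128, -0.1443, -0.1945, 0, -0.3],
  [0.128, -0.1443, -0.1945, 0, -0.3],
  [0.128, -0.1443, -0.1945, 0, 1],
  [0.128, -0.1443, -0.1945, 0, 1],
  [0.128, -0.1443, -0.1945, 0, 1],
  [0.128, -0.1443, -0.1945, 0, 1],
  [0.128, -0.1443, -0.1945, 0, 1],
  [0.128, -0.1443, -0.1945, 0, 1],
  [0.128, -0.1443, -0.1945, 0, 1],
  [0.128, -0.1443, -0.1945, 0, 1],
])

```text
time_s: 30.5
tool_pos: [0.6514, -0.0614, 0.1893]
tool_rot: [180.0, -0.0, 56.8]
force: [-0.9, 0.3, 3.7]
grip_width: 0.0212
```

>>> carry_out([
  [0, 0, 0.03, 0, 1],
  [0, 0, 0.07, 0, 1],
  [-0.005, 0.015, 0.1, 0, 1],
  [-0.013, 0.05, 0.1, 0, 1],
  [-0.022, 0.09, 0.1, 0, 1],
  [-0.031, 0.13, 0.1, 0, 1],
  [-0.04, 0.17, 0.1, 0, 1],
  [-0.049, 0.21, 0.1, 0, 1],
  [-0.057, 0.25, 0.1, 0, 1],
  [-0.064, 0.285, 0.1, 0, 1],
  [-0.069, 0.308, 0.1, 0, 1],
  [-0.071, 0.3197, 0.1, 0, 1],
  [-0.071, 0.3197, 0.1, 0, 1],
  [-0.071, 0.3197, 0.1, 0, 1],
  [-0.071, 0.3197, 0.09, 0, 1],
  [-0.071, 0.3197, 0.085, 0, 1],
  [-0.071, 0.3197, 0.085, 0, 1],
])

```text
time_s: 32.2
tool_pos: [0.5803, 0.2568, 0.2721]
tool_rot: [-179.9, 0.1, 56.7]
force: [-0.4, -0.0, -0.5]
grip_width: 0.021
```

```bash
python3 - <<'E'
from h import *
p,d=snap("scene","11");crop(p,270,80,370,165,8,"pics/c11.png")
o=env.get_obs();t=o["tool_pos"];print(t)
E
```

```text
[0.58033134 0.25729408 0.27276722]
```

View pics/c11.png

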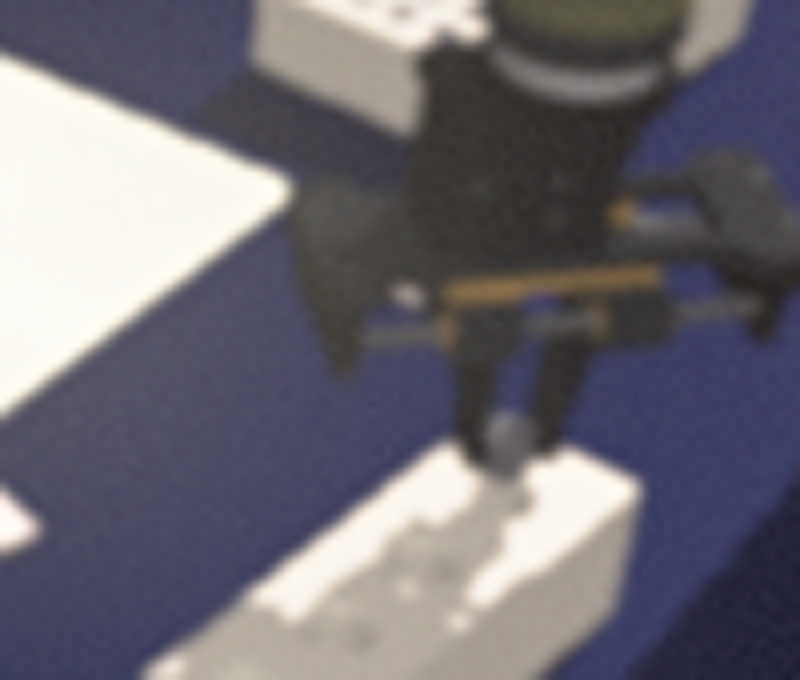

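Held well and over the mouth. Insert, release, retreat; next is the spacer at (0.514,-0.094).

>>> carry_out([
  [0, 0, -0.01, 0, 1],
  [0, 0, -0.015, 0, 1],
  [0, 0, -0.018, 0, 1],
  [0, 0, -0.0205, 0, 1],
  [0, 0, -0.0205, 0, 1],
])

```text
time_s: 32.75
tool_pos: [0.5801, 0.2584, 0.2528]
tool_rot: [-180.0, 0.0, 56.9]
force: [0.4, 0.2, 0.8]
grip_width: 0.021
```

>>> carry_out([
  [0, 0, 0, 0, 0.2],
  [0, 0, 0, 0, -0.3],
  [0, 0, 0, 0, -0.3],
  [0, 0, 0, 0, -0.3],
  [0, 0, 0, 0, -0.3],
  [0, 0, 0.03, 0, -0.3],
  [0, 0, 0.07, 0, -0.3],
  [-0.01, -0.04, 0.09, 0, -0.3],
  [-0.02, -0.085, 0.09, 0, -0.3],
  [-0.03, -0.13, 0.09, 0, -0.3],
  [-0.038, -0.175, 0.09, 0, -0.3],
  [-0.046, -0.22, 0.09, 0, -0.3],
  [-0.052, -0.26, 0.09, 0, -0.3],
  [-0.06, -0.3, 0.09, 0, -0.3],
  [-0.0665, -0.335, 0.09, 0, -0.3],
  [-0.0665, -0.3528, 0.09, 0, -0.3],
  [-0.0665, -0.3528, 0.09, 0, -0.3],
])

```text
time_s: 34.45
tool_pos: [0.5133, -0.0978, 0.3432]
tool_rot: [180.0, 0.1, 56.5]
force: [0.6, -0.2, 1.0]
grip_width: 0.0565
```

```bash
python3 - <<'E'
from meas import *
p,d=snap("scene","12");crop(p,200,100,360,220,5,"pics/c12.png")
p,d=snap("top","12")
for c,s in spacers(p): print("sp",np.round(c,1),s[4],np.round(ray("top",c,0.015),4))
o=env.get_obs();print(o["tool_pos"])
E
```

```text
sp [278.  171.6] 47 [ 0.6424 -0.2038  0.015 ]
[ 0.51379685 -0.09367864  0.34333685]
```

View pics/c12.png

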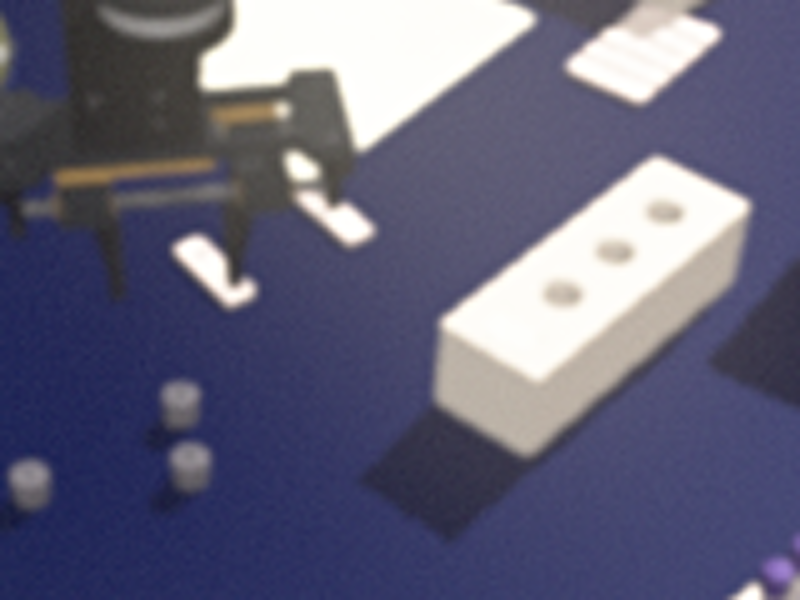

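Well 1 shows nothing at its mouth. The gripper is over the knocked spacer, and its neighbour lies square to the jaw axis, so it is clear. Descend and grip.

>>> carry_out([
  [0, 0, -0.05, 0, -0.3],
  [0, 0, -0.1, 0, -0.3],
  [0, 0, -0.14, 0, -0.3],
  [0, 0, -0.154, 0, -0.3],
  [0, 0, -0.154, 0, -0.3],
  [0, 0, -0.154, 0, 1],
  [0, 0, -0.154, 0, 1],
  [0, 0, -0.154, 0, 1],
  [0, 0, -0.154, 0, 1],
  [0, 0, -0.154, 0, 1],
  [0, 0, -0.154, 0, 1],
  [0, 0, -0.154, 0, 1],
  [0, 0, -0.154, 0, 1],
])

```text
time_s: 35.85
tool_pos: [0.514, -0.0945, 0.1897]
tool_rot: [180.0, 0.0, 56.8]
force: [-1.5, -0.4, 5.7]
grip_width: 0.0208
```

>>> carry_out([
  [0, 0, 0.03, 0, 1],
  [0, 0, 0.07, 0, 1],
  [0.004, 0.015, 0.1, 0, 1],
  [0.013, 0.05, 0.1, 0, 1],
  [0.023, 0.09, 0.1, 0, 1],
  [0.033, 0.13, 0.1, 0, 1],
  [0.043, 0.17, 0.1, 0, 1],
  [0.053, 0.21, 0.1, 0, 1],
  [0.062, 0.25, 0.1, 0, 1],
  [0.069, 0.28, 0.1, 0, 1],
  [0.0737, 0.2963, 0.1, 0, 1],
  [0.0737, 0.2963, 0.1, 0, 1],
  [0.0737, 0.2963, 0.1, 0, 1],
  [0.0737, 0.2963, 0.09, 0, 1],
  [0.0737, 0.2963, 0.085, 0, 1],
  [0.0737, 0.2963, 0.085, 0, 1],
])

```text
time_s: 37.45
tool_pos: [0.5871, 0.2003, 0.2727]
tool_rot: [-179.9, 0.1, 56.8]
force: [-0.3, -1.3, -0.3]
grip_width: 0.0214
```

```bash
python3 - <<'E'
from meas import *
p,d=snap("scene","13");crop(p,260,80,360,165,8,"pics/c13.png")
p,d=snap("top","13")
for c,s in spacers(p): print("sp",np.round(c,1),s[4],np.round(ray("top",c,0.015),4))
o=env.get_obs();print(o["tool_pos"])
E
```

```text
sp [278.  171.9] 41 [ 0.6415 -0.204   0.015 ]
sp [233.7 230.2] 48 [ 0.4663 -0.064   0.015 ]
sp [271.5 231.4] 51 [ 0.4597 -0.1785  0.015 ]
[0.58743166 0.20113836 0.27391295]
```

View pics/c13.png

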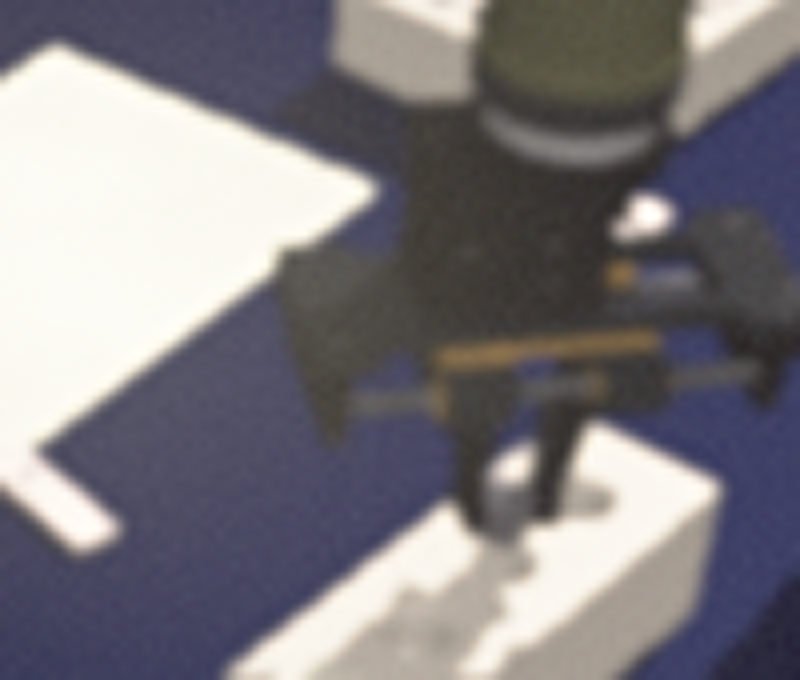

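Held and over well 2. The remaining spacers are unmoved. Insert, release, and go to (0.4663,-0.064).

>>> carry_out([
  [0, 0, -0.01, 0, 1],
  [0, 0, -0.015, 0, 1],
  [0, 0, -0.018, 0, 1],
  [0, 0, -0.0205, 0, 1],
  [0, 0, -0.0205, 0, 1],
])

```text
time_s: 38.05
tool_pos: [0.5873, 0.2019, 0.2533]
tool_rot: [-180.0, 0.0, 56.9]
force: [-1.2, 0.2, 0.3]
grip_width: 0.0208
```

>>> carry_out([
  [0, 0, 0, 0, 0.2],
  [0, 0, 0, 0, -0.3],
  [0, 0, 0, 0, -0.3],
  [0, 0, 0, 0, -0.3],
  [0, 0, 0, 0, -0.3],
  [0, 0, 0.03, 0, -0.3],
  [0, 0, 0.07, 0, -0.3],
  [-0.018, -0.04, 0.09, 0, -0.3],
  [-0.037, -0.08, 0.09, 0, -0.3],
  [-0.055, -0.12, 0.09, 0, -0.3],
  [-0.073, -0.16, 0.09, 0, -0.3],
  [-0.091, -0.2, 0.09, 0, -0.3],
  [-0.109, -0.24, 0.09, 0, -0.3],
  [-0.121, -0.266, 0.09, 0, -0.3],
  [-0.121, -0.266, 0.09, 0, -0.3],
  [-0.121, -0.266, 0.09, 0, -0.3],
])

```text
time_s: 39.65
tool_pos: [0.4664, -0.0642, 0.344]
tool_rot: [180.0, -0.0, 56.8]
force: [-0.1, 1.0, 0.6]
grip_width: 0.0564
```

```bash
python3 - <<'E'
from meas import *
p,d=snap("scene","14");crop(p,200,100,360,220,5,"pics/c14.png")
o=env.get_obs();print(o["tool_pos"])
print((proj("scene",(.4663,-.064,.02))-[200,100])*5)
E
```

```text
[ 0.46668789 -0.06324693  0.34397812]
[178.68352729 391.07410697]
```

View pics/c14.png

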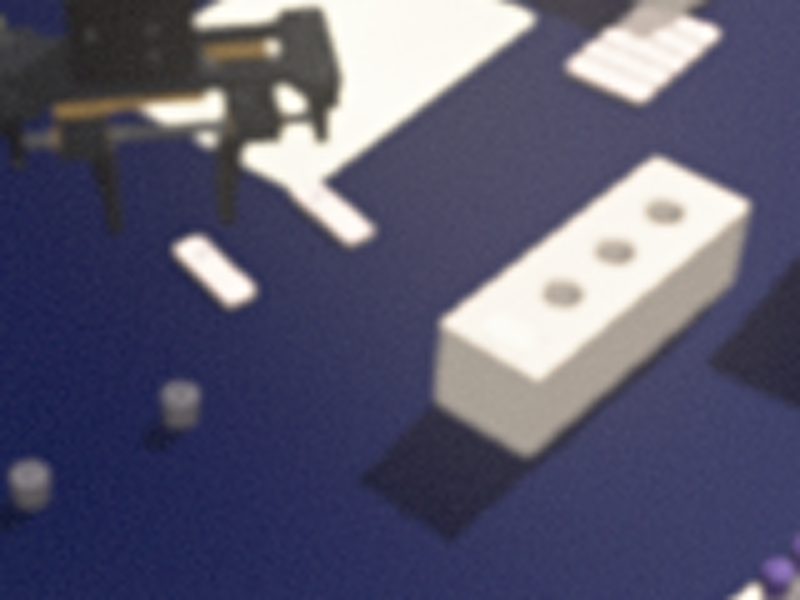

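The third spacer is seated in well 2 and the next one is where predicted, (179,391). Descend and grip.

>>> carry_out([
  [0, 0, -0.05, 0, -0.3],
  [0, 0, -0.1, 0, -0.3],
  [0, 0, -0.14, 0, -0.3],
  [0, 0, -0.1545, 0, -0.3],
  [0, 0, -0.1545, 0, -0.3],
  [0, 0, -0.1545, 0, 1],
  [0, 0, -0.1545, 0, 1],
  [0, 0, -0.1545, 0, 1],
  [0, 0, -0.1545, 0, 1],
  [0, 0, -0.1545, 0, 1],
  [0, 0, -0.1545, 0, 1],
  [0, 0, -0.1545, 0, 1],
  [0, 0, -0.1545, 0, 1],
])

```text
time_s: 41.0
tool_pos: [0.4667, -0.0642, 0.1897]
tool_rot: [180.0, 0.0, 56.8]
force: [-1.3, -0.6, 6.0]
grip_width: 0.021
```

>>> carry_out([
  [0, 0, 0.03, 0, 1],
  [0, 0, 0.07, 0, 1],
  [0.007, 0.015, 0.1, 0, 1],
  [0.023, 0.05, 0.1, 0, 1],
  [0.041, 0.09, 0.1, 0, 1],
  [0.059, 0.13, 0.1, 0, 1],
  [0.077, 0.17, 0.1, 0, 1],
  [0.096, 0.21, 0.1, 0, 1],
  [0.112, 0.245, 0.1, 0, 1],
  [0.1215, 0.266, 0.1, 0, 1],
  [0.1215, 0.266, 0.1, 0, 1],
  [0.1215, 0.266, 0.1, 0, 1],
  [0.1215, 0.266, 0.1, 0, 1],
  [0.1215, 0.266, 0.09, 0, 1],
  [0.1215, 0.266, 0.085, 0, 1],
  [0.1215, 0.266, 0.085, 0, 1],
])

```text
time_s: 42.6
tool_pos: [0.5875, 0.2008, 0.2729]
tool_rot: [-179.9, 0.1, 56.8]
force: [-0.5, 0.3, -0.2]
grip_width: 0.021
```

```bash
python3 - <<'E'
from meas import *
p,d=snap("scene","15");crop(p,260,80,360,165,8,"pics/c15.png")
p,d=snap("top","15")
for c,s in spacers(p): print("sp",np.round(c,1),s[4],np.round(ray("top",c,0.015),4))
o=env.get_obs();print(o["tool_pos"])
E
```

```text
sp [278.2 172. ] 40 [ 0.6412 -0.2044  0.015 ]
sp [271.5 231.4] 51 [ 0.4597 -0.1785  0.015 ]
[0.58785215 0.20148584 0.27398288]
```

View pics/c15.png

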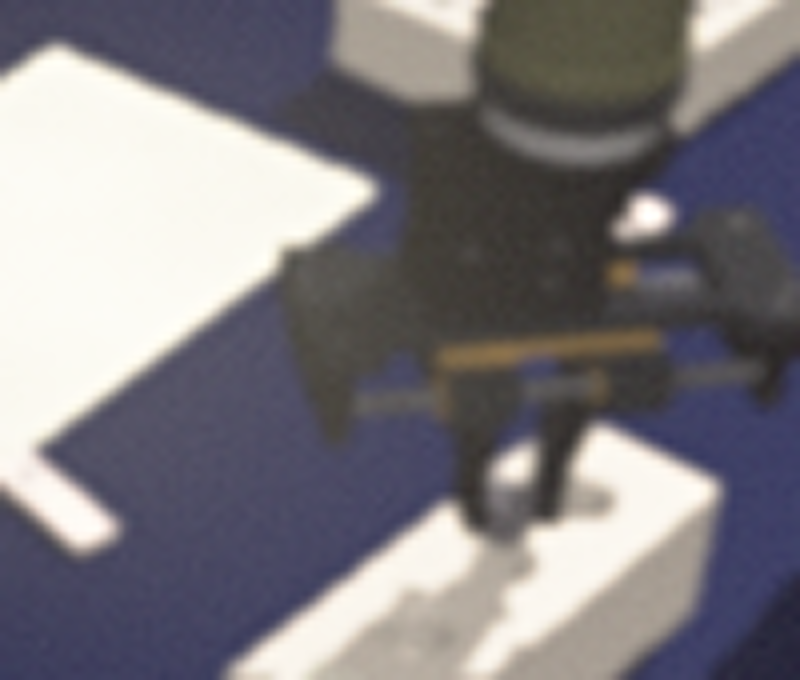

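Held over well 2 as before. Insert, release, then on to the last spacer at (0.460,-0.1785).

>>> carry_out([
  [0, 0, -0.01, 0, 1],
  [0, 0, -0.015, 0, 1],
  [0, 0, -0.018, 0, 1],
  [0, 0, -0.0205, 0, 1],
  [0, 0, -0.0205, 0, 1],
])

```text
time_s: 43.2
tool_pos: [0.5878, 0.2019, 0.2533]
tool_rot: [-180.0, 0.0, 56.9]
force: [0.6, -0.0, 0.1]
grip_width: 0.021
```

>>> carry_out([
  [0, 0, 0, 0, 0.2],
  [0, 0, 0, 0, -0.3],
  [0, 0, 0, 0, -0.3],
  [0, 0, 0, 0, -0.3],
  [0, 0, 0, 0, -0.3],
  [0, 0, 0.03, 0, -0.3],
  [0, 0, 0.07, 0, -0.3],
  [-0.013, -0.04, 0.09, 0, -0.3],
  [-0.027, -0.08, 0.09, 0, -0.3],
  [-0.04, -0.12, 0.09, 0, -0.3],
  [-0.054, -0.16, 0.09, 0, -0.3],
  [-0.067, -0.2, 0.09, 0, -0.3],
  [-0.081, -0.24, 0.09, 0, -0.3],
  [-0.094, -0.28, 0.09, 0, -0.3],
  [-0.108, -0.32, 0.09, 0, -0.3],
  [-0.121, -0.36, 0.09, 0, -0.3],
  [-0.128, -0.3805, 0.09, 0, -0.3],
  [-0.128, -0.3805, 0.09, 0, -0.3],
  [-0.128, -0.3805, 0.09, 0, -0.3],
])

```text
time_s: 45.1
tool_pos: [0.46, -0.1783, 0.3438]
tool_rot: [180.0, -0.0, 56.8]
force: [0.5, 0.4, 0.7]
grip_width: 0.0566
```

```bash
python3 - <<'E'
from meas import *
p,d=snap("scene","16");crop(p,190,100,350,220,5,"pics/c16.png")
o=env.get_obs();print(o["tool_pos"])
print((proj("scene",(.4597,-.1785,.02))-[190,100])*5)
E
```

```text
[ 0.46032495 -0.17737451  0.34386024]
[ 77.08531779 470.87575319]
```

View pics/c16.png

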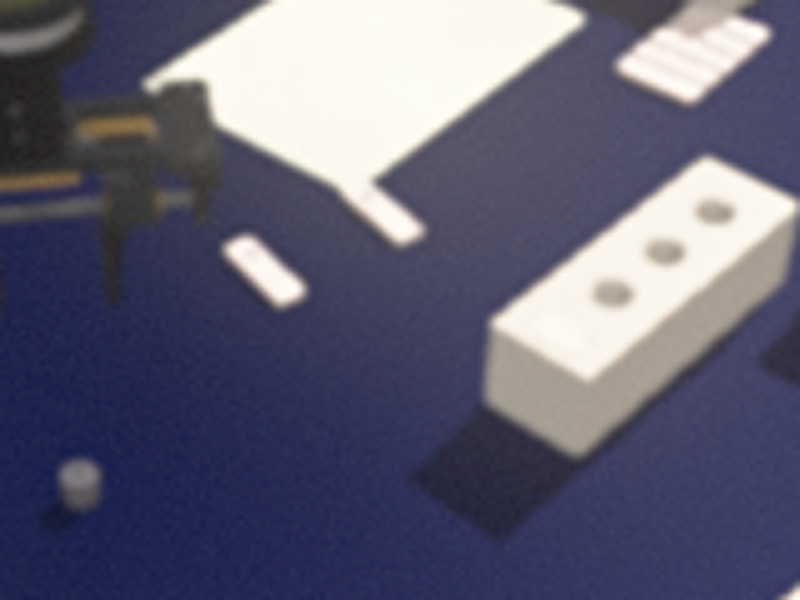

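>>> carry_out([
  [0, 0, -0.05, 0, -0.3],
  [0, 0, -0.1, 0, -0.3],
  [0, 0, -0.14, 0, -0.3],
  [0, 0, -0.1545, 0, -0.3],
  [0, 0, -0.1545, 0, -0.3],
  [0, 0, -0.1545, 0, 1],
  [0, 0, -0.1545, 0, 1],
  [0, 0, -0.1545, 0, 1],
  [0, 0, -0.1545, 0, 1],
  [0, 0, -0.1545, 0, 1],
  [0, 0, -0.1545, 0, 1],
  [0, 0, -0.1545, 0, 1],
  [0, 0, -0.1545, 0, 1],
])

```text
time_s: 46.45
tool_pos: [0.4602, -0.1788, 0.1898]
tool_rot: [180.0, 0.0, 56.8]
force: [-1.5, 0.1, 6.1]
grip_width: 0.0214
```

>>> carry_out([
  [0, 0, 0.03, 0, 1],
  [0, 0, 0.07, 0, 1],
  [0.006, 0.015, 0.1, 0, 1],
  [0.02, 0.05, 0.1, 0, 1],
  [0.037, 0.09, 0.1, 0, 1],
  [0.053, 0.13, 0.1, 0, 1],
  [0.07, 0.17, 0.1, 0, 1],
  [0.086, 0.21, 0.1, 0, 1],
  [0.102, 0.25, 0.1, 0, 1],
  [0.119, 0.29, 0.1, 0, 1],
  [0.128, 0.312, 0.1, 0, 1],
  [0.133, 0.3247, 0.1, 0, 1],
  [0.133, 0.3247, 0.1, 0, 1],
  [0.133, 0.3247, 0.1, 0, 1],
  [0.133, 0.3247, 0.09, 0, 1],
  [0.133, 0.3247, 0.085, 0, 1],
  [0.133, 0.3247, 0.085, 0, 1],
])

```text
time_s: 48.15
tool_pos: [0.5925, 0.1446, 0.2729]
tool_rot: [-179.9, 0.1, 56.8]
force: [-0.4, 0.0, -0.0]
grip_width: 0.0211
```

```bash
python3 - <<'E'
from meas import *
p,d=snap("scene","17");crop(p,250,80,350,165,8,"pics/c17.png")
o=env.get_obs();print(o["tool_pos"])
E
```

```text
[0.59265127 0.14500228 0.27344964]
```

View pics/c17.png

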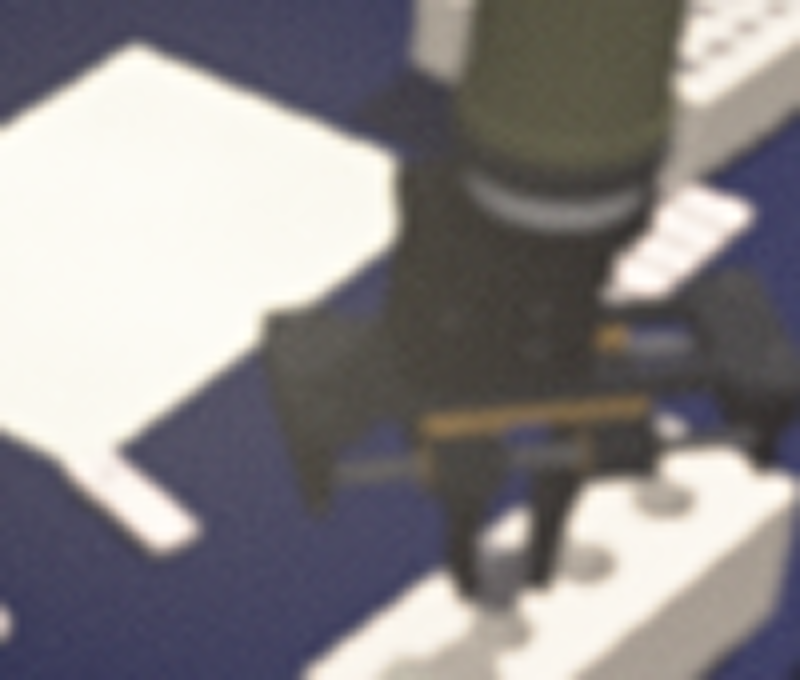

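>>> carry_out([
  [0.0002, 0.0005, -0.01, 0, 1],
  [0.0002, 0.0005, -0.015, 0, 1],
  [0.0002, 0.0005, -0.018, 0, 1],
  [0.0002, 0.0005, -0.0205, 0, 1],
  [0.0002, 0.0005, -0.0205, 0, 1],
])

```text
time_s: 48.7
tool_pos: [0.593, 0.1467, 0.2533]
tool_rot: [-180.0, 0.0, 56.9]
force: [-0.5, 0.1, -0.7]
grip_width: 0.0213
```

>>> carry_out([
  [0, 0, 0, 0, 0.2],
  [0, 0, 0, 0, -0.3],
  [0, 0, 0, 0, -0.3],
  [0, 0, 0, 0, -0.3],
  [0, 0, 0, 0, -0.3],
  [0, 0, 0.03, 0, -0.5],
  [0, 0, 0.07, 0, -0.5],
  [-0.009, -0.04, 0.11, 0, -0.5],
  [-0.018, -0.08, 0.13, 0, -0.5],
  [-0.027, -0.12, 0.15, 0, -0.5],
  [-0.036, -0.165, 0.152, 0, -0.5],
  [-0.046, -0.21, 0.152, 0, -0.5],
  [-0.056, -0.255, 0.152, 0, -0.5],
  [-0.066, -0.3, 0.152, 0, -0.5],
  [-0.075, -0.345, 0.152, 0, -0.5],
  [-0.085, -0.39, 0.152, 0, -0.5],
  [-0.095, -0.435, 0.152, 0, -0.5],
  [-0.104, -0.475, 0.152, 0, -0.5],
  [-0.113, -0.516, 0.152, 0, -0.5],
  [-0.113, -0.516, 0.152, 0, -0.5],
])

```text
time_s: 50.7
tool_pos: [0.4765, -0.3768, 0.4048]
tool_rot: [-180.0, 0.2, 56.2]
force: [-0.5, -0.1, -0.2]
grip_width: 0.0654
```

```bash
python3 - <<'E'
from meas import *
p,d=snap("scene","18");crop(p,270,100,370,175,8,"pics/c18.png")
p,d=snap("top","18");crop(p,95,165,205,215,7,"pics/c18t.png")
o=env.get_obs();print(o["tool_pos"])
for u in((122,193),(141,191),(160,188)): print(pt("top",u,np.median(d[u[1]-1:u[1]+2,u[0]-1:u[0]+2]))[2])
E
```

```text
[ 0.47955643 -0.3704622   0.40530935]
0.04766118156232171
0.04742941205528731
0.046581517881760744
```

View pics/c18t.png

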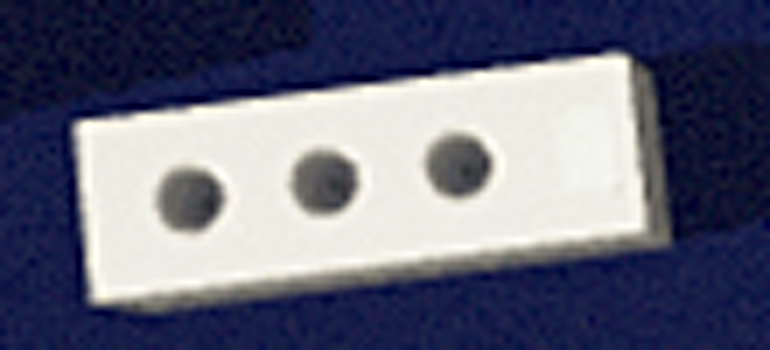

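View pics/c18.png

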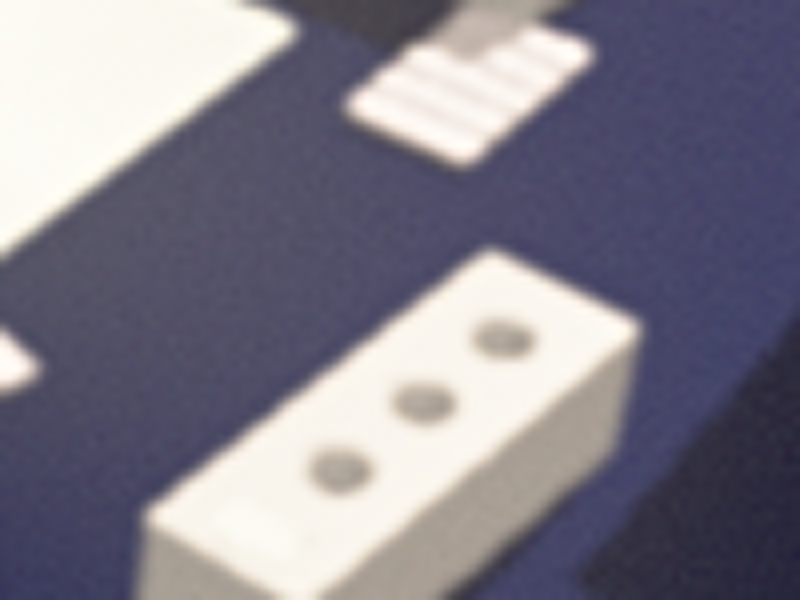

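All three wells now show spacer tops at z ≈ 0.047, so about 20 mm deep. Fetch the rod for the confirming round.

>>> carry_out([
  [0, 0, 0, 0, -0.5],
  [0, 0, 0, 0, -0.5],
  [0, 0, -0.03, 0, -0.5],
  [0, 0, -0.06, 0, -0.5],
  [0, 0, -0.09, 0, -0.5],
  [0, 0, -0.11, 0, -0.5],
  [0, 0, -0.118, 0, -0.5],
  [0, 0, -0.118, 0, -0.5],
  [0, 0, -0.118, 0, 1],
  [0, 0, -0.118, 0, 1],
  [0, 0, -0.118, 0, 1],
  [0, 0, -0.118, 0, 1],
  [0, 0, -0.118, 0, 1],
  [0, 0, -0.118, 0, 1],
  [0, 0, -0.118, 0, 1],
  [0, 0, -0.118, 0, 1],
  [0, 0, -0.118, 0, 1],
  [0, 0, -0.118, 0, 1],
], grip_force=40)

```text
time_s: 52.6
tool_pos: [0.4801, -0.3694, 0.2878]
tool_rot: [180.0, -0.0, 56.9]
force: [0.7, -0.5, 0.6]
grip_width: 0.0191
```

>>> carry_out([
  [0, 0, 0.025, 0, 1],
  [0, 0, 0.055, 0, 1],
  [0, 0, 0.085, 0, 1],
  [0.002, 0.013, 0.11, 0, 1],
  [0.007, 0.04, 0.115, 0, 1],
  [0.012, 0.075, 0.115, 0, 1],
  [0.018, 0.115, 0.115, 0, 1],
  [0.025, 0.155, 0.115, 0, 1],
  [0.032, 0.195, 0.115, 0, 1],
  [0.038, 0.235, 0.115, 0, 1],
  [0.045, 0.275, 0.115, 0, 1],
  [0.051, 0.315, 0.115, 0, 1],
  [0.058, 0.355, 0.115, 0, 1],
  [0.064, 0.395, 0.115, 0, 1],
  [0.07, 0.435, 0.115, 0, 1],
  [0.077, 0.475, 0.115, 0, 1],
  [0.084, 0.515, 0.115, 0, 1],
  [0.09, 0.55, 0.115, 0, 1],
  [0.095, 0.58, 0.115, 0, 1],
  [0.098, 0.602, 0.115, 0, 1],
])

```text
time_s: 54.6
tool_pos: [0.5777, 0.2351, 0.4022]
tool_rot: [-179.9, -0.0, 57.0]
force: [0.1, 0.2, -1.3]
grip_width: 0.0193
```

>>> carry_out([
  [0.002, 0.015, 0, 0, 1],
  [0.004, 0.025, 0, 0, 1],
  [0.004, 0.025, 0, 0, 1],
  [0.004, 0.025, -0.02, 0, 1],
  [0.004, 0.025, -0.04, 0, 1],
  [0.004, 0.025, -0.05, 0, 1],
  [0.004, 0.025, -0.05, 0, 1],
  [0.004, 0.025, -0.05, 0, 1],
])

```text
time_s: 55.4
tool_pos: [0.5824, 0.2571, 0.3534]
tool_rot: [180.0, -0.0, 56.8]
force: [0.4, -0.0, -1.0]
grip_width: 0.0191
```

>>> carry_out([
  [0, 0, -0.01, 0, 1],
  [0, 0, -0.018, 0, 1],
  [0, 0, -0.023, 0, 1],
  [0, 0, -0.0255, 0, 1],
  [0, 0, -0.0265, 0, 1],
  [0, 0, -0.0265, 0, 1],
])

```text
time_s: 56.0
tool_pos: [0.5822, 0.2577, 0.3263]
tool_rot: [180.0, -0.0, 56.9]
force: [0.4, 0.6, -1.7]
grip_width: 0.0194
```

>>> carry_out([
  [0, 0, -0.001, 0, 1],
  [0, 0, -0.0015, 0, 1],
  [0, 0, -0.0015, 0, 1],
])

```text
time_s: 56.3
tool_pos: [0.5824, 0.2578, 0.3258]
tool_rot: [179.9, -0.1, 56.9]
force: [0.1, -0.5, 3.1]
grip_width: 0.0191
```

Contact at 0.3258, exactly the 20 mm prediction. Press lightly, rest, then well 2.

>>> carry_out([
  [0, 0, -0.001, 0, 1],
  [0, 0, -0.001, 0, 1],
  [0, 0, -0.001, 0, 1],
  [0, 0, -0.001, 0, 1],
  [0, 0, -0.001, 0, 1],
  [0, 0, -0.001, 0, 1],
  [0, 0, -0.001, 0, 1],
])

```text
time_s: 57.0
tool_pos: [0.5826, 0.258, 0.3257]
tool_rot: [179.9, -0.1, 56.8]
force: [-0.8, 0.1, 8.1]
grip_width: 0.019
```

>>> carry_out([
  [0, 0, 0.02, 0, 1],
  [0, 0, 0.045, 0, 1],
  [0.0015, -0.015, 0.045, 0, 1],
  [0.004, -0.04, 0.045, 0, 1],
  [0.0055, -0.0557, 0.045, 0, 1],
  [0.0055, -0.0557, 0.045, 0, 1],
  [0.0055, -0.0557, 0.025, 0, 1],
  [0.0055, -0.0557, 0.01, 0, 1],
  [0.0055, -0.0557, 0.005, 0, 1],
  [0.0055, -0.0557, 0.003, 0, 1],
  [0.0055, -0.0557, 0.003, 0, 1],
])

```text
time_s: 58.1
tool_pos: [0.5876, 0.2024, 0.3268]
tool_rot: [-180.0, -0.0, 56.9]
force: [0.1, -0.0, -0.8]
grip_width: 0.0186
```

>>> carry_out([
  [0, 0, -0.001, 0, 1],
  [0, 0, -0.002, 0, 1],
  [0, 0, -0.003, 0, 1],
  [0, 0, -0.003, 0, 1],
  [0, 0, -0.003, 0, 1],
  [0, 0, -0.003, 0, 1],
  [0, 0, -0.003, 0, 1],
  [0, 0, -0.003, 0, 1],
  [0, 0, -0.003, 0, 1],
])

```text
time_s: 59.0
tool_pos: [0.5882, 0.2023, 0.3257]
tool_rot: [179.9, -0.1, 56.8]
force: [0.1, -0.5, 5.0]
grip_width: 0.0189
```

Well 2 is 20 mm. Well 3 next.

>>> carry_out([
  [0, 0, 0.02, 0, 1],
  [0, 0, 0.045, 0, 1],
  [0.0015, -0.015, 0.045, 0, 1],
  [0.004, -0.04, 0.045, 0, 1],
  [0.0053, -0.0557, 0.045, 0, 1],
  [0.0053, -0.0557, 0.045, 0, 1],
  [0.0053, -0.0557, 0.025, 0, 1],
  [0.0053, -0.0557, 0.01, 0, 1],
  [0.0053, -0.0557, 0.005, 0, 1],
  [0.0053, -0.0557, 0.003, 0, 1],
  [0.0053, -0.0557, 0.003, 0, 1],
])

```text
time_s: 60.1
tool_pos: [0.5929, 0.1467, 0.3267]
tool_rot: [-180.0, -0.0, 56.9]
force: [-0.8, -0.6, -0.3]
grip_width: 0.0192
```

>>> carry_out([
  [0, 0, -0.001, 0, 1],
  [0, 0, -0.002, 0, 1],
  [0, 0, -0.003, 0, 1],
  [0, 0, -0.003, 0, 1],
  [0, 0, -0.003, 0, 1],
  [0, 0, -0.003, 0, 1],
  [0, 0, -0.003, 0, 1],
  [0, 0, -0.003, 0, 1],
  [0, 0, -0.003, 0, 1],
])

```text
time_s: 61.0
tool_pos: [0.5936, 0.1465, 0.3257]
tool_rot: [179.8, -0.1, 56.8]
force: [-0.6, -0.5, 5.7]
grip_width: 0.0194
```

All three confirmed at 20 mm. Return the rod.

>>> carry_out([
  [0, 0, 0.025, 0, 1],
  [0, 0, 0.055, 0, 1],
  [0, -0.01, 0.08, 0, 1],
  [-0.007, -0.035, 0.08, 0, 1],
  [-0.015, -0.07, 0.08, 0, 1],
  [-0.024, -0.11, 0.08, 0, 1],
  [-0.033, -0.15, 0.08, 0, 1],
  [-0.042, -0.19, 0.08, 0, 1],
  [-0.051, -0.23, 0.08, 0, 1],
  [-0.06, -0.27, 0.08, 0, 1],
  [-0.069, -0.31, 0.08, 0, 1],
  [-0.077, -0.35, 0.08, 0, 1],
  [-0.086, -0.39, 0.08, 0, 1],
  [-0.095, -0.43, 0.08, 0, 1],
  [-0.103, -0.465, 0.08, 0, 1],
  [-0.109, -0.495, 0.08, 0, 1],
  [-0.113, -0.512, 0.08, 0, 1],
  [-0.113, -0.516, 0.08, 0, 1],
  [-0.113, -0.516, 0.08, 0, 1],
  [-0.113, -0.516, 0.08, 0, 1],
])

```text
time_s: 63.0
tool_pos: [0.481, -0.3676, 0.4039]
tool_rot: [180.0, -0.1, 57.0]
force: [-0.0, 0.6, -1.8]
grip_width: 0.0189
```

>>> carry_out([
  [0, 0, 0, 0, 1],
  [0, 0, -0.02, 0, 1],
  [0, 0, -0.04, 0, 1],
  [0, 0, -0.055, 0, 1],
  [0, 0, -0.06, 0, 1],
  [0, 0, -0.065, 0, 1],
  [0, 0, -0.07, 0, 1],
  [0, 0, -0.075, 0, 1],
  [0, 0, -0.075, 0, 1],
])

```text
time_s: 63.9
tool_pos: [0.4798, -0.3698, 0.3283]
tool_rot: [-180.0, -0.0, 56.8]
force: [0.4, 1.0, -0.8]
grip_width: 0.019
```

>>> carry_out([
  [0, 0, -0.01, 0, 1],
  [0, 0, -0.02, 0, 1],
  [0, 0, -0.03, 0, 1],
  [0, 0, -0.036, 0, 1],
  [0, 0, -0.039, 0, 1],
  [0, 0, -0.0405, 0, 1],
  [0, 0, -0.0405, 0, 1],
])

```text
time_s: 64.6
tool_pos: [0.4801, -0.3698, 0.2883]
tool_rot: [180.0, -0.0, 56.9]
force: [0.3, 0.1, -1.0]
grip_width: 0.019
```

>>> carry_out([
  [0, 0, 0, 0, 0],
  [0, 0, 0, 0, -0.5],
  [0, 0, 0, 0, -0.5],
  [0, 0, 0, 0, -0.5],
  [0, 0, 0, 0, -0.5],
  [0, 0, 0, 0, -0.5],
  [0, 0, 0, 0, -0.5],
  [0, 0, 0.02, 0, -0.5],
  [0, 0, 0.06, 0, -0.5],
  [0, 0, 0.1, 0, -0.5],
  [0, 0, 0.13, 0, -0.5],
  [-0.02, 0.04, 0.15, 0, -0.5],
  [-0.03, 0.09, 0.15, 0, -0.5],
  [-0.03, 0.14, 0.15, 0, -0.5],
  [-0.03, 0.14, 0.15, 0, -0.5],
  [-0.03, 0.14, 0.15, 0, -0.5],
])

```text
time_s: 66.2
tool_pos: [0.4501, -0.2284, 0.4388]
tool_rot: [179.9, 0.1, 57.0]
force: [0.4, -1.4, -1.0]
grip_width: 0.0653
```

```bash
python3 - <<'E'
from meas import *
p,d=snap("scene","20");p2,d2=snap("top","20")
for u in((122,193),(141,191),(160,188)): print(pt("top",u,np.median(d2[u[1]-1:u[1]+2,u[0]-1:u[0]+2]))[2])
for c,s in spacers(p2): print("sp",np.round(ray("top",c,0.015),4))
E
```

```text
0.04681409094866794
0.047182319863547525
0.047390989855289375
sp [ 0.6424 -0.2038  0.015 ]
sp [ 0.446  -0.2537  0.015 ]
sp [ 0.4241 -0.2313  0.015 ]
```

View pics/scene_20.png

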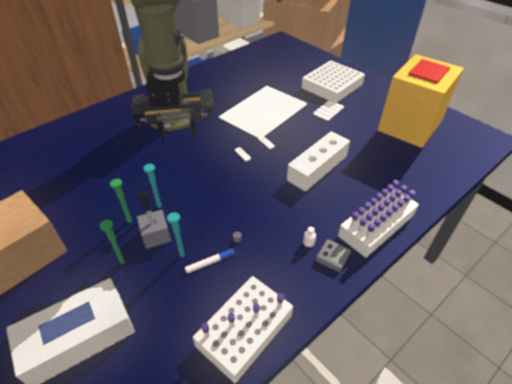

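View pics/top_20.png

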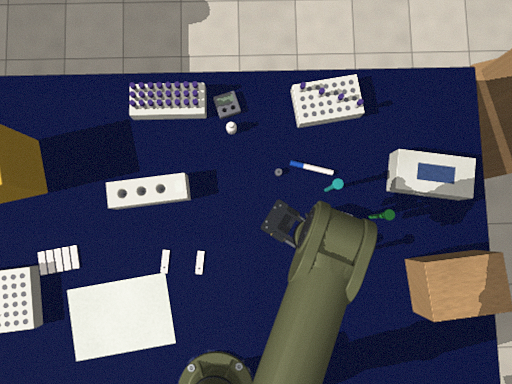

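The rod stands in its stand at scene (150,215). All three wells read a floor of z ≈ 0.047, the bystanders and look-alikes are unmoved, and the spare spacer is at top (278,172). The other two "spacer" hits are gripper parts. Handing in.

```bash
python3 - <<'E'
from cell import env
print(env.sign_off())
E
```

```text
the job is handed in; nothing more can be done
None
```

The tube block is set up: all three wells now measure 20 mm deep, and the rod is back in its stand. I handed the job in at about 66 s.

- **First readings (left to right):** the wells were 60, 60 and 40 mm deep, with the rod resting about 0.6 s in each.
- **Spacers:** I dropped in 2, 2 and 1, and none hung at the mouth. One spacer had been knocked about 4 cm aside during the run. I found it again in the pictures and used it. The sixth spacer stayed where it was.
- **Confirming round (left to right):** the rod touched bottom at tool height 0.3258, 0.3257 and 0.3257 m against 0.3258 m expected for 20 mm. The camera depth put the spacer tops at z ≈ 0.047 m against 0.048 m expected.
- **Final pictures:** the rod stands in its stand, and the cassettes, marker pen, dropper bottle and coloured look-alike rods appear unmoved.

**Disagreements:**
- **First rod grip:** at the suggested grip height the fingers stopped at about 28 mm, most likely on the rod's head. I gripped 10–14 mm lower instead.
- **Width reading:** at the lower grip the gripper read about 19 mm on the 16 mm handle, but the rod held steady throughout.

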